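# Load the annealing dish with wire coils and switch the kiln on

### The arm

A 6-joint arm with a two-finger parallel gripper is mounted at the origin on the work surface. World frame = base frame: x ahead of the robot, y to its left, z up, the work surface at z = 0. Lengths are in mm, angles in degrees, forces in N, time in s.
With the tool pointing down it reaches from about 300 to 850 mm from the base axis. Payload 4.2 kg.
Tool frame: the origin (TCP) lies on the centre line of the jaws, within the pads' length; the fingertips stand 11 mm ahead of it and the grasp point (between the pads) lies 8 mm behind it; z points along the fingers, y is the direction in which the jaws open and shut (so a half turn about z gives the same grasp; the last joint's range is limited). The gripper opens to 91 mm and grips with 3 to 60 N. Pads are 32 mm wide; open, the fingers measure 118 mm over their backs; the gripper's body (76 mm by 178 mm) begins 60 mm behind the grasp point.
Start: joints at [-69.385, 18.312, 89.639, -0, 72.044, -1.146], TCP at [213.176, -534.039, 224.976] pointing down, gripper open.
Joint ranges: [-177.97, 177.97], [-48.28, 115.42], [12.27, 149.76], [-77.06, 257.06], [2.81, 150.46], [-146.56, 146.56]. Speed limits (degrees/s): [147.25, 147.25, 180, 180, 180, 180].

### API

Orientations are given as [roll, pitch, yaw] about the fixed x, y, z axes, in that order (R = Rz(yaw) Ry(pitch) Rx(roll)).
In Python, from workcell import env, grab_frame gives the robot as it stands. The module is installed in compiled form; this text tells all that it offers.
- The arm moves only by the tool arm_command, never from a script. Its argument "series" is one flat list of numbers, 6 for each row, row after row: the shift along the world's x, y, z each as a share of 400 mm, from -1 to 1, then the turn, a rotation vector about the world's x, y, z each as a share of 45 degrees, from -1 to 1. A call has 1 to 20 rows; each row shifts and turns the commanded pose from where the row before left it; what a row does not reach is not made up. A row lasts 1/12 s, in which the tool goes at most 41.7 mm and 7.16 degrees, less where a joint would pass 70% of its speed; a pose out of reach is approached as far as the arm can. A call with a number of a shift or a turn outside -1 to 1 is refused whole. A call with a gripper value outside its range is refused whole. "hand" is the opening, from 0 (shut) to 1 (fully open), set as the call begins (left out, the last holds). The fingers move at their own pace and stop on an object; "newtons" is the grip in N (left out, the last holds). Time passes only in rows, so rows that do not move let the fingers close. It gives the time, the measured TCP pose, the force and the opening at its end, in the units of the state.
- env.state(): the state, without advancing time (a new reading comes with each control period).
- grab_frame(name): name is "side" or "top" or "wrist"; returns a dict with "frame" (384x512x3 uint8, red, green, blue), "intrinsics" (3x3 intrinsics, pixels), "R" (3x3) and "t" (3): a world point X has camera coordinates R X + t; the wrist camera has in their place "tool_from_camera" (4x4, takes a point from camera to tool coordinates, whose origin is the TCP and whose axes are the flange's). Camera axes: x right, y down, z forward; pixel columns grow to the right and rows downward; lengths in mm; the calibration is good to about 2 mm. A picture is of the moment at which its call begins: read the wrist's pose just before it. There is no depth.
- env.job_done(): hands the job in, once; it reports no verdict.
The state is a dict: "time_s": time; "qpos": joint angles; "qvel": joint speeds; "effort": joint torques, N m; "ee_pos": TCP position; "ee_rot": TCP orientation; "force": force on the tool from outside, world axes, zero at the start; "torque": the same for the moment, N m; "gripper_width": finger opening in mm.
Only numpy, scipy, OpenCV 4.12 (cv2) and the standard library are available. Lean on these libraries where they do the work, as an engineer would, in place of code of your own. Each camera call takes 0.05 s, during which the arm holds its last target.

### The job

Slide every coil of brass wire straight up off its spindle on the wire stand and lay it flat on the floor of the copper dish, all side by side and none stacked; the wire is soft, so squeeze a coil with no more than about 40 N. Once all the coils are in, lift the safety tag off its hook on the kiln controller and put it in the wooden tag box, and only then press the dotted end of the controller's rocker switch fully down to start the kiln. Leave the empty plastic spool on its spindle, do not disturb the jar, the bead press or the rod block, and leave the dish standing level on the counter.

Things in the scene. Friction and masses are not known exactly. Their poses are not given: they have to be found in the camera images.
- stand: wire stand, fixed: wooden board 250 (x) x 196 (y) x 18 mm with six upright steel spindles, 16 mm thick, tops 85 mm above the counter, at x = -80, 0, 80 mm and y = -58, 58 mm in its frame. Origin: centre of the board's underside; z up
- coil1: ring coil of wound brass wire, 62 mm outside diameter, 28 mm bore, 40 mm tall, about 0.35 kg, at the start standing on the stand's board round a spindle (3 to 5 coils are present). Origin: centre of the ring, 20 mm from either flat end; z along the bore
- coil2: ring coil of wound brass wire, 62 mm outside diameter, 28 mm bore, 40 mm tall, about 0.35 kg, at the start standing on the stand's board round a spindle (3 to 5 coils are present). Origin: centre of the ring, 20 mm from either flat end; z along the bore
- coil3: ring coil of wound brass wire, 62 mm outside diameter, 28 mm bore, 40 mm tall, about 0.35 kg, at the start standing on the stand's board round a spindle (3 to 5 coils are present). Origin: centre of the ring, 20 mm from either flat end; z along the bore
- coil4: ring coil of wound brass wire, 62 mm outside diameter, 28 mm bore, 40 mm tall, about 0.35 kg, at the start standing on the stand's board round a spindle (3 to 5 coils are present). Origin: centre of the ring, 20 mm from either flat end; z along the bore
- coil5: ring coil of wound brass wire, 62 mm outside diameter, 28 mm bore, 40 mm tall, about 0.35 kg, at the start standing on the stand's board round a spindle (3 to 5 coils are present). Origin: centre of the ring, 20 mm from either flat end; z along the bore
- spool: empty white plastic spool with two flanges, 62 mm across, 40 mm tall, on a spindle of the stand like the coils; to be left there. Origin: its centre; z along the bore
- dish: open copper annealing dish, loose, 260 (x) x 230 (y) mm outside, rim 22 mm high, walls and floor 4 mm thick. Origin: centre of its underside; z up
- controller: grey kiln controller box, fixed, 150 (x) x 210 (y) x 80 mm high. Origin: centre of its underside, z up. Its rocker switch is on top at y = +55 mm, along x. At y = -55 mm stands a steel hook of 8 mm round bar: upright at x = +55 mm, then an arm level at z = 200 mm to x = -50 mm, whose end is turned up with its tip at z = 218 mm
- hook_arm (a point): point on top of the hook's level arm where the tag hangs, 35 mm from the turned-up end; the arm points along the controller's -x
- tag: black safety tag, a plate 8 (x) x 56 (y) x 90 (z) mm, 0.06 kg, with a window 30 wide x 36 high whose upper edge lies 12 mm below the plate's top edge; it hangs on the hook by that window, its faces towards the controller's +-x. Origin: centre of the plate (top edge at z = +45 mm)
- tag_box: open wooden box, loose, 135 x 135 mm outside, 45 mm high, walls and floor 5 mm thick. Origin: centre of its underside; z up
- rocker (a joint): angle of the rocker switch, 0 = off (its end towards the controller's -x, marked with a white dot, stands up), 0.44 rad = on (that end fully down). It stays where it is left and moves at about 3 N
- rocker_dot (a point): white dot on the top face of the rocker's raised end, 22 mm from its pivot: press here, down about 9 mm. The rocker is 64 (x) x 36 (y) mm
- jar: glass jar of cobalt shards with cork lid, 84 mm across, 125 mm high. Origin: centre of its underside
- press: black graphite bead press, 90 x 70 mm, 128 mm high with its knob. Origin: centre of its underside
- rod_block: wooden block 90 x 60 x 60 mm with two steel bead rods standing up to 225 mm. Origin: centre of its underside
Not all that is in view belongs to the job. Leave any red look-alike of the coil1 alone. Of the things that look like the tag, the smaller one is meant.

How it is judged:
By the outcome, as a careful person would: the job done as asked, in the order asked, and still so for the second after the job is handed in, with the robot touching nothing.
Of coil1, coil2, coil3, coil4, coil5 only 3 to 5 are there at a start; the rules pass over those that are not, and their reading is None.
At some moment in a run one of dish, tag_box may be knocked a few centimetres aside while the robot is not near it.
Once in a run the grip may slacken for a moment while it holds something.
It also fails if it takes over 210 s, if anything falls off the work surface, if the arm or the gripper's body presses on something with over 40 N, if the wrist force passes 120 N, or if a joint passes its speed limit or range.

## Working session

There is one attempt and no reset: what is moved stays moved. The work goes in short steps, Python scripts to look and compute and a tool call to move; the robot and the scene stay as the last step left them, time stands still between calls to the robot, and variables do not carry over. Pictures are saved under pics/ and viewed, and the job is handed in when it is done.

Besides the shell and the picture viewer there is one more tool, called after "Call:" as name(argument=value, ...) on one line, values as JSON. arm_command: Moves the arm, as the interface text tells. Shift numbers are shares of 400 mm and turn numbers shares of 45 degrees, none past 1 either way. Its arguments: {"type":"object","properties":{"series":{"type":"array"},"hand":{"type":"number"},"newtons":{"type":"number"}},"required":["series"]}

```bash
mkdir -p pics; ls; python3 - <<'E'
from workcell import env, grab_frame
import cv2,numpy as np
print(env.state())
for n in ["side","top","wrist"]:
    f=grab_frame(n)
    cv2.imwrite(f"pics/{n}0.png",cv2.cvtColor(f["frame"],cv2.COLOR_RGB2BGR))
    print(n,{k:np.round(np.array(v),4).tolist() for k,v in f.items() if k!="frame"})
E
```

```text
pics
{'time_s': 0.0, 'qpos': array([-6.93842323e+01,  1.83526794e+01,  8.97084982e+01,  5.33630781e-04,
        7.20441690e+01, -1.14467034e+00]), 'qvel': array([-0.00956745, -0.07601849,  0.00223412, -0.01624598,  0.05249114,
        0.00884508]), 'effort': array([-2.33221239e-03, -4.12462413e+01, -2.31971616e+01,  7.26694940e-02,
        4.57408628e-02, -1.34859092e-04]), 'ee_pos': array([ 213.00511306, -533.54832561,  224.0956919 ]), 'ee_rot': array([-1.79894685e+02, -2.61173486e-03,  2.17602707e+01]), 'force': array([-0.39411674, -0.34642128, -1.17078103]), 'torque': array([-0.05455584,  0.03856425,  0.03504398]), 'gripper_width': 91.09709815769722}
side {'intrinsics': [[437.7918, 0.0, 258.7002], [0.0, 437.7918, 192.4761], [0.0, 0.0, 1.0]], 'R': [[0.9301, -0.3674, -0.002], [-0.2189, -0.5498, -0.8061], [0.295, 0.7502, -0.5918]], 't': [-512.0823, 227.3309, 1297.9335]}
top {'intrinsics': [[395.0512, 0.0, 253.1382], [0.0, 395.0512, 187.2445], [0.0, 0.0, 1.0]], 'R': [[-0.0091, -1.0, 0.0013], [-0.9901, 0.0088, -0.1399], [0.1398, -0.0026, -0.9902]], 't': [-16.8228, 565.5316, 1243.8325]}
wrist {'intrinsics': [[296.1196, 0.0, 253.4808], [0.0, 296.1196, 193.2396], [0.0, 0.0, 1.0]], 'tool_from_camera': [[-0.0007, -0.9714, -0.2375, 65.7244], [1.0, -0.0007, -0.0, 0.5773], [-0.0002, -0.2375, 0.9714, -158.7643], [0.0, 0.0, 0.0, 1.0]]}
```

View pics/side0.png

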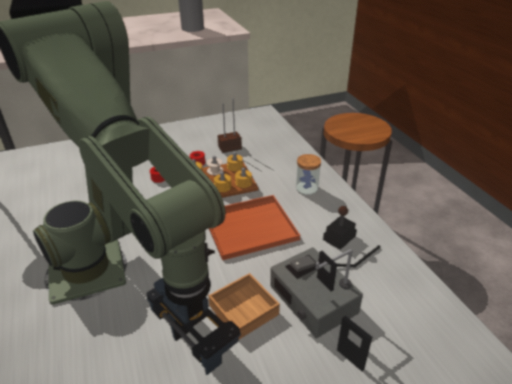

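View pics/top0.png

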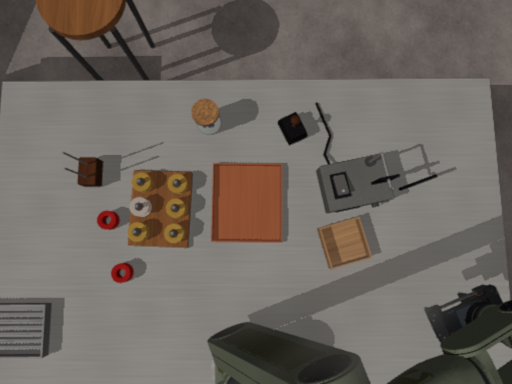

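View pics/wrist0.png

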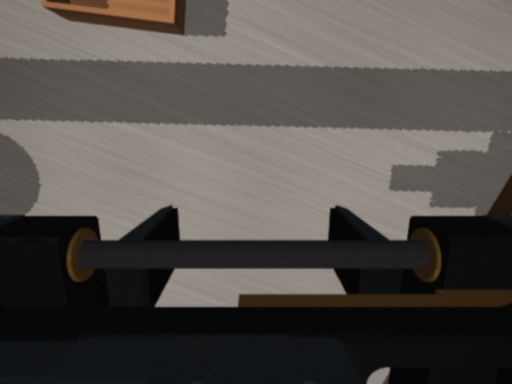

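The scene holds five coils, with the white spool at (141,207) in the top view. It also shows the dish at about (247,203), the tag box at (344,242), the controller at (357,183) and the red decoys. I'll enlarge crops to measure.

```bash
cat > h.py <<'E'
from workcell import env, grab_frame
import cv2,numpy as np
from scipy.spatial.transform import Rotation as Rn
def save(n,name,box=None,s=1,f=None):
    f=f or grab_frame(n); im=cv2.cvtColor(f["frame"],cv2.COLOR_RGB2BGR)
    if box: im=im[box[1]:box[3],box[0]:box[2]]
    im=cv2.resize(im,None,fx=s,fy=s,interpolation=cv2.INTER_CUBIC)
    if box:
        for u in range((box[0]//20+1)*20,box[2],20):
            cv2.putText(im,str(u),(int((u-box[0])*s),8),0,.3,(0,255,255)); cv2.line(im,(int((u-box[0]+.5)*s),10),(int((u-box[0]+.5)*s),16),(0,255,255))
        for v in range((box[1]//20+1)*20,box[3],20):
            cv2.putText(im,str(v),(0,int((v-box[1]+.5)*s)),0,.3,(0,255,255)); cv2.line(im,(20,int((v-box[1]+.5)*s)),(26,int((v-box[1]+.5)*s)),(0,255,255))
    cv2.imwrite("pics/"+name+".png",im); return f
def cam(n,f=None,st=None):
    f=f or grab_frame(n)
    if n!="wrist": return f["intrinsics"],np.array(f["R"]),np.array(f["t"])
    st=st or env.state(); Rw=Rn.from_euler("xyz",st["ee_rot"],degrees=True).as_matrix()
    T=np.array(f["tool_from_camera"]); R=Rw@T[:3,:3]; p=Rw@T[:3,3]+st["ee_pos"]
    return f["intrinsics"],R.T,-R.T@p
def px2w(C,uv,z):
    K,R,t=C; d=R.T@np.linalg.inv(K)@np.array([uv[0],uv[1],1.]); c=-R.T@t
    return c+d*(z-c[2])/d[2]
def w2px(C,X):
    K,R,t=C; p=K@(R@np.asarray(X,float)+t); return p[:2]/p[2]
E
python3 - <<'E'
from h import *
f=grab_frame("top"); save("top","t_l",(120,155,300,260),4.4,f); save("top","t_r",(290,90,450,280),3.1,f)
f=grab_frame("side"); save("side","s_l",(180,130,330,270),4.2,f); save("side","s_r",(190,220,400,375),3.8,f)
E
```

```text
(no output)
```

View pics/t_l.png

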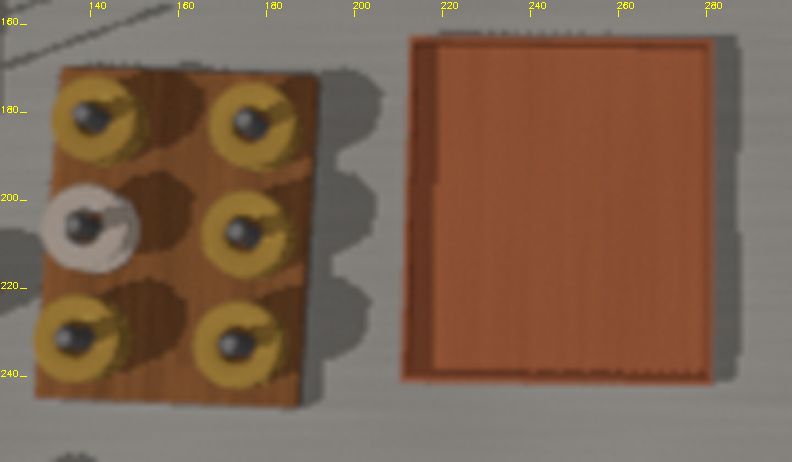

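View pics/t_r.png

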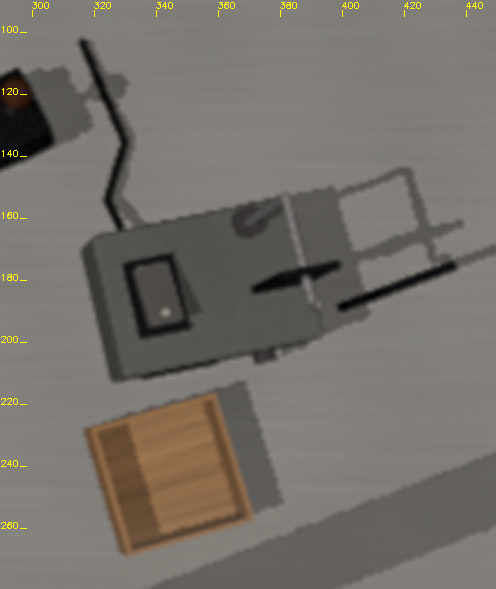

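View pics/s_l.png

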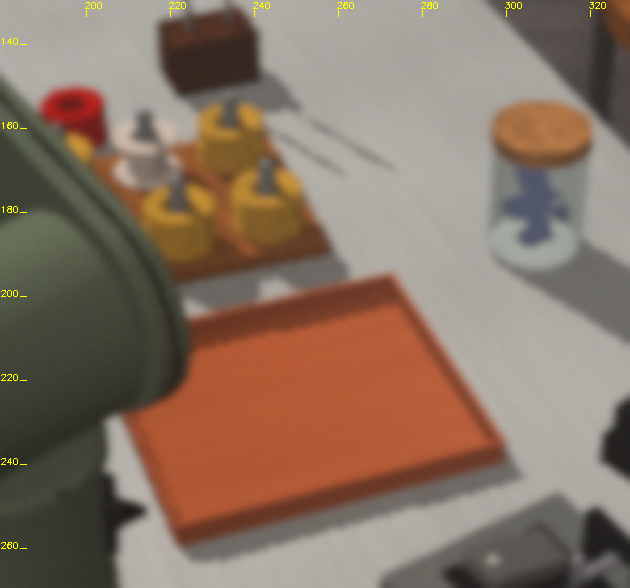

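View pics/s_r.png

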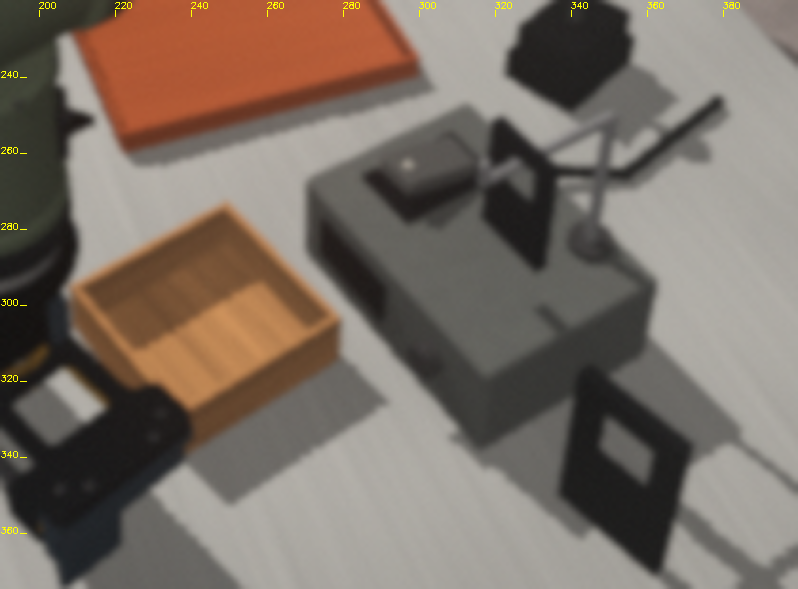

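```bash
python3 - <<'E'
from h import *
C=cam("top"); S=cam("side")
# t_l crop: scale 4.4 origin 120,155 ; spindle tops
def cr(x,y,s,b): return ((x+.5)/s+b[0]-.5,(y+.5)/s+b[1]-.5)
b=(120,155)
for n,p in dict(A1=(91,115),A2=(250,122),B1=(83,225),B2=(242,231),C1=(74,337),C2=(236,344)).items():
    w=px2w(C,cr(*p,4.4,b),85); print(n,w.round(1), w2px(S,w).round(1))
print("board corners z18")
for p in [(60,70),(318,75),(300,404),(36,396)]: print(px2w(C,cr(*p,4.4,b),18).round(1))
print("dish rim z22")
for p in [(411,39),(714,39),(712,383),(402,381)]: w=px2w(C,cr(*p,4.4,b),22);print(w.round(1), w2px(S,w).round(1))
b=(290,90)
print("box rim z45")
for p in [(86,428),(214,394),(251,518),(126,554)]: w=px2w(C,cr(*p,3.1,b),45);print(w.round(1), w2px(S,w).round(1))
print("controller z80")
for p in [(92,237),(120,380),(0,0)]: print(px2w(C,cr(*p,3.1,b),80).round(1))
w=px2w(C,cr(165,312,3.1,b),90);print("dot",w.round(1), w2px(S,w).round(1))
for p,z in [((252,289),207),((340,264),207),((286,196),200),((313,303),210)]:
  w=px2w(C,cr(*p,3.1,b),z);print("tag/hook",w.round(1), w2px(S,w).round(1))
E
```

```text
A1 [582.7 332.3  85. ] [234.5 152.8]
A2 [576.6 218.8  85. ] [243.1 168.2]
B1 [504.  335.5  85. ] [214.4 156.4]
B2 [498.7 223.   85. ] [222.2 172. ]
C1 [425.3 339.3  85. ] [193.8 160. ]
C2 [419.4 225.7  85. ] [200.4 176.3]
board corners z18
[628.1 375.9  18. ]
[622.5 181.1  18. ]
[376.9 191.2  18. ]
[384.5 385.5  18. ]
dish rim z22
[648.8 110.6  22. ] [272.9 194.4]
[ 646.8 -118.2   22. ] [300.6 234.5]
[ 389.4 -111.8   22. ] [222.5 254.3]
[393.  115.9  22. ] [203.  210.1]
box rim z45
[ 432.4 -225.7   45. ] [249. 271.]
[ 466.1 -359.1   45. ] [279.2 302.5]
[ 339.6 -391.    45. ] [237.3 327.1]
[ 304.8 -262.3   45. ] [208.9 293.4]
controller z80
[ 625.5 -232.3   80. ]
[ 478.8 -255.7   80. ]
[ 879.9 -143.8   80. ]
dot [ 546.1 -301.5   90. ] [298.2 267.1]
tag/hook [ 551.2 -354.6  207. ] [312.  247.5]
tag/hook [ 573.6 -436.3  207. ] [336.7 267.7]
tag/hook [ 639.2 -392.8  200. ] [351.  250.4]
tag/hook [ 537.4 -408.5  210. ] [317.3 262.9]
```

```bash
cat >> h.py <<'E'
def plan(x,y,z,yaw=None,st=None):
    st=st or env.state(); p=st["ee_pos"]; r=st["ee_rot"]
    d=np.array([x,y,z])-p; 
    dr=np.zeros(3)
    if yaw is not None:
        Rt=Rn.from_euler("xyz",[180,0,yaw],degrees=True); dr=(Rt*Rn.from_euler("xyz",r,degrees=True).inv()).as_rotvec(degrees=True)
    print("t",round(st["time_s"],2),"pos",p.round(1),"rot",r.round(1),"F",st["force"].round(1),"w",round(st["gripper_width"],1))
    print("d mm",d.round(1),"share",(d/400).round(4),"rows>=",round(np.linalg.norm(d)/41.7,1),"rotshare",(dr/45).round(3),"rows",round(np.linalg.norm(dr)/7.16,1))
E
python3 - <<'E'
from h import *
C=cam("top")
for uv,z in [((65,155),225),((68,170),225),((90,172),60),((206,112),125),((292,128),60)]: print(px2w(C,uv,z).round(0))
E
```

```text
[635. 506. 225.]
[592. 495. 225.]
[617. 502.  60.]
[791. 123. 125.]
[ 757. -151.   60.]
```

Call:
arm_command(series=[0.054,0.083,0.004,0,0,0.157,0.054,0.083,0.004,0,0,0.157,0.054,0.083,0.004,0,0,0.157,0.054,0.083,0.004,0,0,0.157,0.054,0.083,0.004,0,0,0.157,0.054,0.083,0.004,0,0,0.157,0.054,0.083,0.004,0,0,0.157,0.054,0.083,0.004,0,0,0.157,0.054,0.083,0.004,0,0,0.157,0.054,0.083,0.004,0,0,0.157,0,0.095,0,0,0,0.157,0,0.095,0,0,0,0.157,0,0.095,0,0,0,0.157,0,0.095,0,0,0,0.157,0,0.095,0,0,0,0.157,0,0.095,0,0,0,0.157,0,0.095,0,0,0,0.157,0,0.095,0,0,0,0.157,0,0.095,0,0,0,0.157,0,0.095,0,0,0,0.157], hand=1, newtons=28)

```text
time_s: 2.07
ee_pos: [428.8, 179.9, 241.3]
ee_rot: [180.0, 0.0, 163.4]
force: [1.1, 0.7, -0.1]
gripper_width: 91.2
```

Call:
arm_command(series=[0,0.05,0,0,0,0.157,0,0.05,0,0,0,0.157,0,0,0,0,0,0,0,0,0,0,0,0])

```text
time_s: 2.4
ee_pos: [429.0, 218.3, 240.8]
ee_rot: [-180.0, -0.0, 177.2]
force: [0.1, -1.0, -0.4]
gripper_width: 91.1
```

```bash
python3 - <<'E'
from h import *
plan(419.4,225.7,110,177.5)
save("wrist","w1"); f=save("side","s1",(130,130,310,265),4)
C=cam("wrist"); 
for p in [(419.4,225.7,85),(498.7,223,85),(425.3,339.3,85)]: print(w2px(C,p).round(0))
E
```

```text
t 2.4 pos [429.  218.3 240.8] rot [-180.    -0.   177.2] F [ 0.1 -1.  -0.4] w 91.1
d mm [  -9.6    7.4 -130.8] share [-0.0239  0.0185 -0.327 ] rows>= 3.2 rotshare [ 0.001 -0.     0.007] rows 0.0
[262. 175.]
[263. 243.]
[368. 175.]
```

View pics/w1.png

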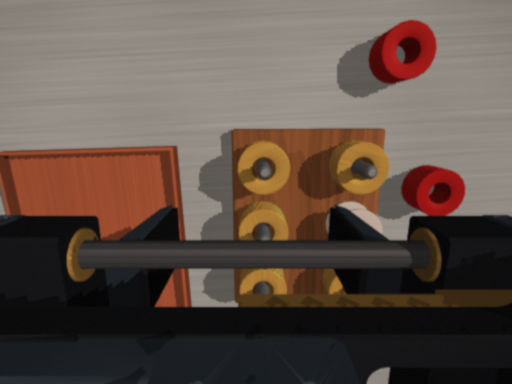

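View pics/s1.png

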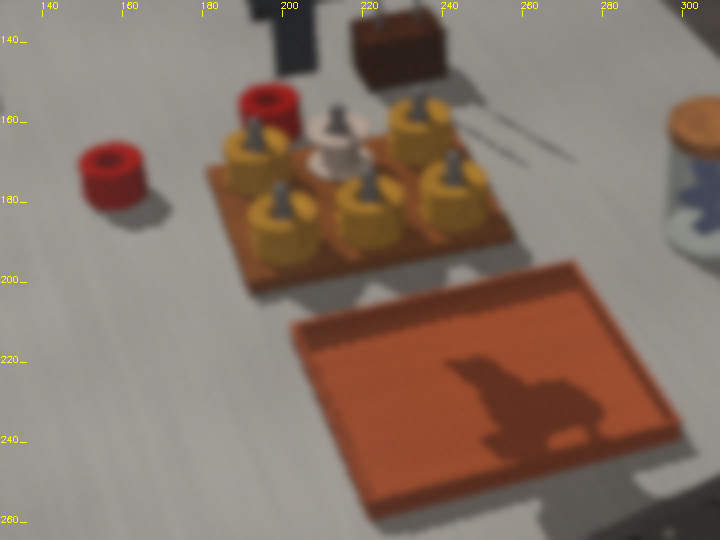

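```bash
python3 - <<'E'
from h import *
im=cv2.imread("pics/w1.png")[120:260,220:400]; cv2.imwrite("pics/w1c.png",cv2.resize(im,None,fx=4,fy=4,interpolation=cv2.INTER_CUBIC))
E
```

```text
(no output)
```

View pics/w1c.png

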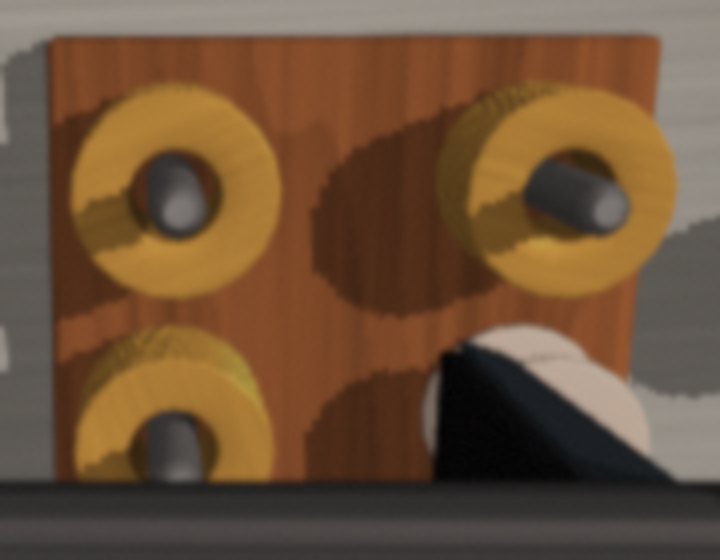

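```bash
python3 - <<'E'
from h import *
C=cam("wrist")
print(px2w(C,(265.5,172.8),85),px2w(C,(372,172),85),px2w(C,(263.8,167.3),58),px2w(C,(362.8,167.3),58))
S=cam("side")
# side: spindle tops crop s1 /4 + (130,130)
for p in [(425.3,339.3),(419.4,225.7),(421.5,222)]: print(w2px(S,(*p,85)).round(1))
E
```

```text
[417.24959491 229.44112306  85.        ] [422.36280379 343.88720008  85.        ] [415.41779682 228.60080514  58.        ] [421.43462083 343.63376189  58.        ]
[193.8 160. ]
[200.4 176.3]
[201.3 176.7]
```

Call:
arm_command(series=[-0.005,0.004,-0.085,0,0,0,-0.005,0.004,-0.085,0,0,0,-0.005,0.004,-0.085,0,0,0,-0.005,0.004,-0.085,0,0,0,-0.005,0.004,-0.085,0,0,0,-0.004,0.004,-0.085,0,0,0,0,0,0,0,0,0,0,0,0,0,0,0])

```text
time_s: 3.32
ee_pos: [416.9, 226.6, 36.3]
ee_rot: [-179.9, -0.2, 177.1]
force: [-0.0, 0.6, 0.9]
gripper_width: 91.1
```

Call:
arm_command(series=[0,0,0,0,0,0,0,0,0,0,0,0,0,0,0,0,0,0,0,0,0,0,0,0,0,0,0,0,0,0,0,0,0,0,0,0], hand=0, newtons=28)

```text
time_s: 3.82
ee_pos: [419.0, 228.7, 38.4]
ee_rot: [179.8, 0.2, 177.2]
force: [-0.8, 3.3, 6.0]
gripper_width: 60.9
```

Call:
arm_command(series=[0,0,0.05,0,0,0,0,0,0.08,0,0,0,0,0,0.08,0,0,0,0,0,0.08,0,0,0,0.049,-0.077,0,0,0,0.002,0.049,-0.077,0,0,0,0.002,0.049,-0.077,0,0,0,0.002,0.049,-0.077,0,0,0,0.002,0.049,-0.077,0,0,0,0.002,0.049,-0.077,0,0,0,0.002,0.049,-0.077,0,0,0,0.002,0.049,-0.077,0,0,0,0.002,0.049,-0.077,0,0,0,0.002,0,0,0,0,0,0,0,0,0,0,0,0])

```text
time_s: 5.07
ee_pos: [593.5, -51.3, 151.5]
ee_rot: [180.0, -0.2, 177.8]
force: [-0.7, -0.2, -4.2]
gripper_width: 60.3
```

```bash
python3 - <<'E'
from h import *
plan(596.4,-49.8,23,178.5)
save("wrist","w2"); save("side","s2",(180,140,380,280),4); save("top","t2",(120,155,300,260),4.4)
E
```

```text
t 5.07 pos [593.5 -51.3 151.5] rot [180.   -0.2 177.8] F [-0.7 -0.2 -4.2] w 60.3
d mm [   2.9    1.5 -128.5] share [ 0.0071  0.0039 -0.3213] rows>= 3.1 rotshare [-0.    -0.004  0.015] rows 0.1
```

View pics/w2.png

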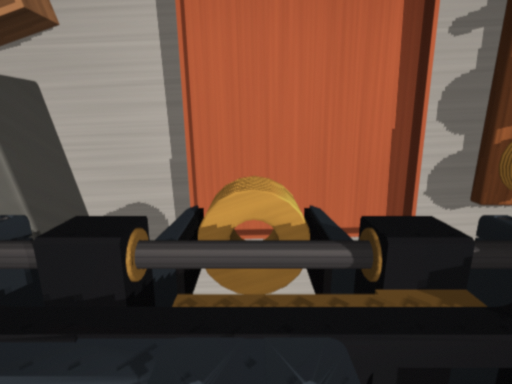

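View pics/s2.png

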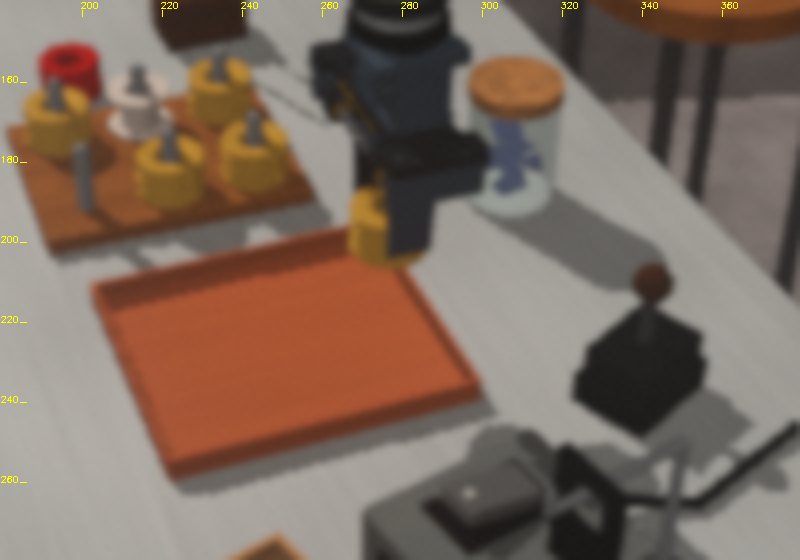

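```bash
python3 - <<'E'
from h import *
C=cam("wrist")
for uv in [(177,10),(440,10),(188,200),(421,200),(418,236),(360,236)]: print(uv,px2w(C,uv,22).round(1))
E
```

```text
(177, 10) [ 429.3 -110.7   22. ]
(440, 10) [437.2 119.1  22. ]
(188, 200) [ 601.1 -116.    22. ]
(421, 200) [609.2 119.6  22. ]
(418, 236) [648.1 120.4  22. ]
(360, 236) [646.1  59.9  22. ]
```

Call:
arm_command(series=[0.003,0.005,-0.09,0,0,0,0.003,0.006,-0.09,0,0,0,0,0,-0.09,0,0,0,0,0,-0.03,0,0,0,0,0,-0.006,0,0,0,0,0,-0.005,0,0,0,0,0,-0.003,0,0,0,0,0,0,0,0,0,0,0,0,0,0,0])

```text
time_s: 6.02
ee_pos: [594.1, -43.6, 29.7]
ee_rot: [180.0, -0.2, 178.1]
force: [-7.0, 2.0, 11.3]
gripper_width: 60.1
```

```bash
python3 - <<'E'
from h import *
plan(596.4,-49.8,23,178.5)
save("side","s3",(220,150,360,260),5); save("wrist","w3")
E
```

```text
t 6.02 pos [594.1 -43.6  29.7] rot [180.   -0.2 178.1] F [-7.   2.  11.3] w 60.1
d mm [ 2.3 -6.2 -6.7] share [ 0.0056 -0.0156 -0.0166] rows>= 0.2 rotshare [-0.001 -0.004  0.009] rows 0.1
```

View pics/s3.png

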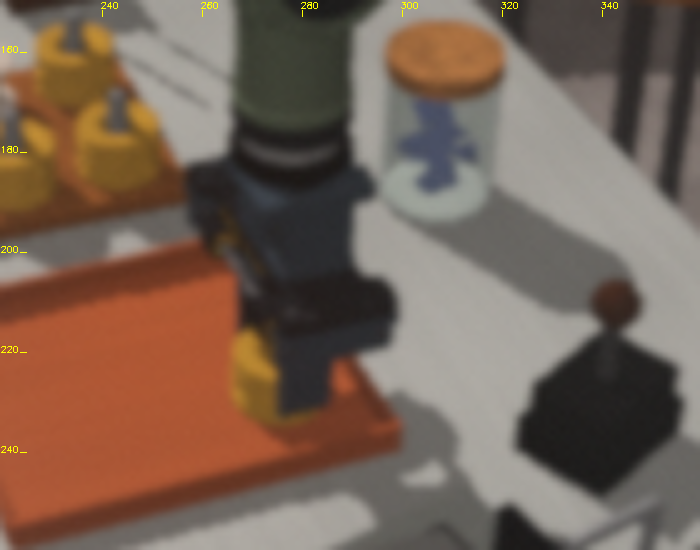

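View pics/w3.png

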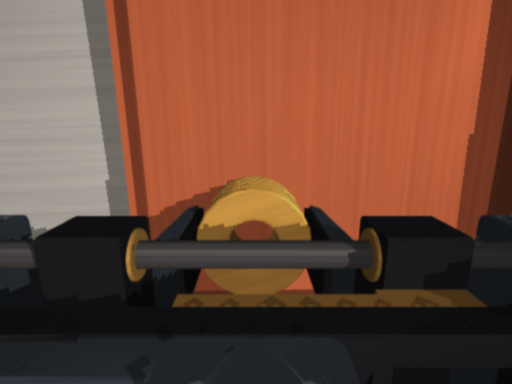

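Call:
arm_command(series=[0,0,0,0,0,0,0,0,0,0,0,0,0,0,0,0,0,0,0,0,0,0,0,0], hand=0.82)

```text
time_s: 6.45
ee_pos: [596.7, -44.8, 27.7]
ee_rot: [180.0, 0.1, 178.0]
force: [0.1, -0.2, -0.2]
gripper_width: 74.9
```

```bash
python3 - <<'E'
from h import *
plan(498,226,150,177.5)
E
```

```text
t 6.45 pos [596.7 -44.8  27.7] rot [1.80e+02 1.00e-01 1.78e+02] F [ 0.1 -0.2 -0.2] w 74.9
d mm [-98.7 270.8 122.3] share [-0.2468  0.677   0.3057] rows>= 7.5 rotshare [ 0.     0.001 -0.012] rows 0.1
```

Call:
arm_command(series=[0,0,0.1,0,0,0,0,0,0.1,0,0,0,0,0,0.1,0,0,0,-0.0355,0.0967,0,0,0,0,-0.0355,0.0967,0,0,0,0,-0.0355,0.0967,0,0,0,0,-0.0355,0.0967,0,0,0,0,-0.0355,0.0967,0,0,0,0,-0.0355,0.0967,0,0,0,0,-0.0355,0.0967,0,0,0,0,0,0,0,0,0,0,0,0,0,0,0,0], hand=1)

```text
time_s: 7.45
ee_pos: [496.2, 227.4, 147.3]
ee_rot: [-180.0, 0.0, 178.3]
force: [-0.6, 0.0, 1.2]
gripper_width: 91.1
```

```bash
python3 - <<'E'
from h import *
plan(497,226,38,177.5)
save("wrist","w4"); save("side","s4",(180,140,340,270),5)
E
```

```text
t 7.45 pos [496.2 227.4 147.3] rot [-180.     0.   178.3] F [-0.6  0.   1.2] w 91.1
d mm [   0.8   -1.4 -109.3] share [ 0.0019 -0.0035 -0.2734] rows>= 2.6 rotshare [ 0.     0.    -0.017] rows 0.1
```

View pics/w4.png

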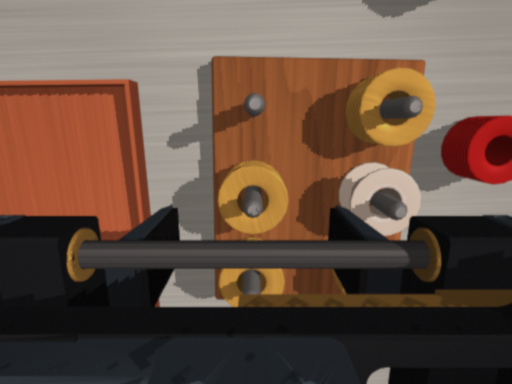

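View pics/s4.png

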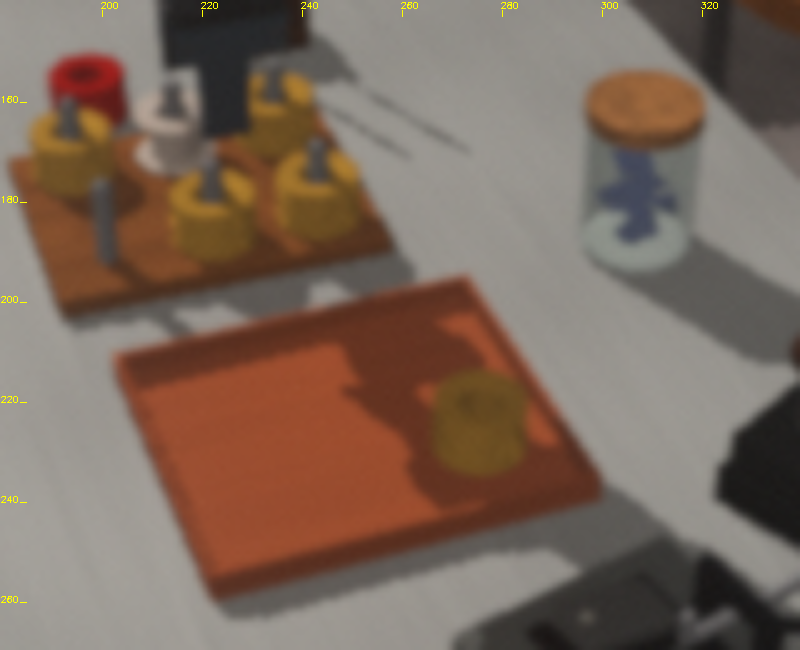

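```bash
python3 - <<'E'
from h import *
C=cam("wrist")
for n,uv in dict(C2=(255,101),B2=(253.5,212),C1=(415,106),B1=(400,212)).items(): print(n,px2w(C,uv,85).round(1))
for n,uv in dict(B2=(253.5,201),C1=(397,106)).items(): print("coil",n,px2w(C,uv,58).round(1))
E
```

```text
C2 [416.6 227.7  85. ]
B2 [499.5 223.6  85. ]
C1 [424.2 342.2  85. ]
B1 [503.6 337.9  85. ]
coil B2 [498.  223.7  58. ]
coil C1 [423.  341.9  58. ]
```

Call:
arm_command(series=[0.004,-0.004,-0.08,0,0,-0.01,0,-0.004,-0.08,0,0,-0.007,0,0,-0.08,0,0,0,0,0,-0.032,0,0,0,0,0,0,0,0,0])

```text
time_s: 8.02
ee_pos: [496.8, 219.6, 35.2]
ee_rot: [-179.8, -0.4, 177.1]
force: [0.2, -0.2, 1.2]
gripper_width: 91.1
```

Call:
arm_command(series=[0,0,0,0,0,0,0,0,0,0,0,0,0,0,0,0,0,0,0,0,0,0,0,0,0,0,0,0,0,0,0,0,0,0,0,0], hand=0)

```text
time_s: 8.52
ee_pos: [499.8, 223.1, 40.0]
ee_rot: [179.9, 0.2, 177.2]
force: [0.5, 1.7, 6.3]
gripper_width: 62.3
```

```bash
python3 - <<'E'
from h import *
plan(517,-46,150,178.5)
E
```

```text
t 8.52 pos [499.8 223.1  40. ] rot [179.9   0.2 177.2] F [0.5 1.7 6.3] w 62.3
d mm [  17.2 -269.1  110. ] share [ 0.043  -0.6729  0.2749] rows>= 7.0 rotshare [-0.003  0.004  0.029] rows 0.2
```

Call:
arm_command(series=[0,0,0.05,0,0,0,0,0,0.08,0,0,0,0,0,0.08,0,0,0,0,0,0.065,0,0,0,0.006,-0.096,0,0,0,0.004,0.006,-0.096,0,0,0,0.004,0.006,-0.096,0,0,0,0.004,0.006,-0.096,0,0,0,0.004,0.006,-0.096,0,0,0,0.004,0.006,-0.096,0,0,0,0.004,0.006,-0.096,0,0,0,0.004,0,0,0,0,0,0,0,0,0,0,0,0])

```text
time_s: 9.6
ee_pos: [514.5, -48.4, 148.0]
ee_rot: [-180.0, -0.1, 178.3]
force: [-0.2, -0.1, -3.5]
gripper_width: 62.3
```

```bash
python3 - <<'E'
from h import *
plan(517,-46,30,178.5)
save("side","s5",(180,140,340,270),5); save("wrist","w5")
E
```

```text
t 9.6 pos [514.5 -48.4 148. ] rot [-1.800e+02 -1.000e-01  1.783e+02] F [-0.2 -0.1 -3.5] w 62.3
d mm [   2.5    2.4 -118. ] share [ 0.0061  0.0059 -0.2951] rows>= 2.8 rotshare [-0.    -0.002  0.005] rows 0.0
```

View pics/s5.png

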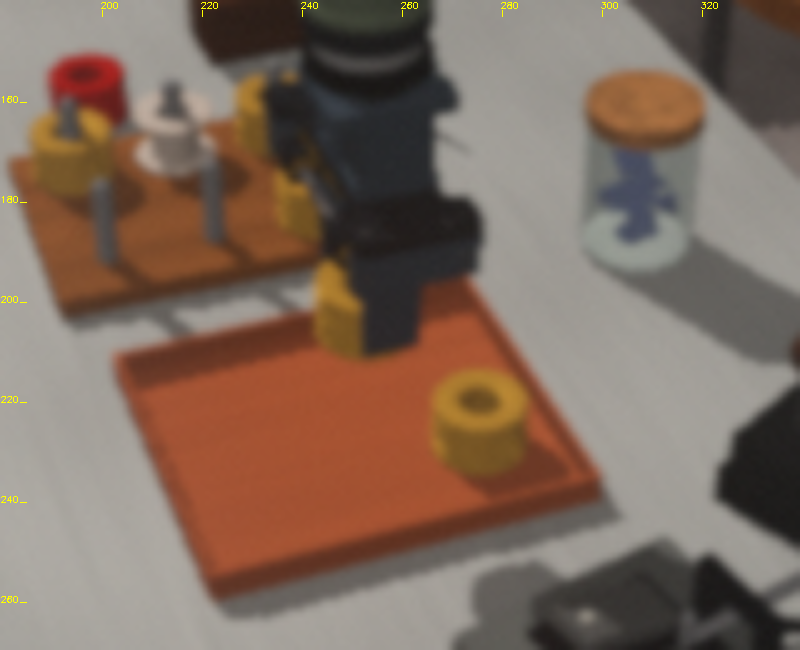

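View pics/w5.png

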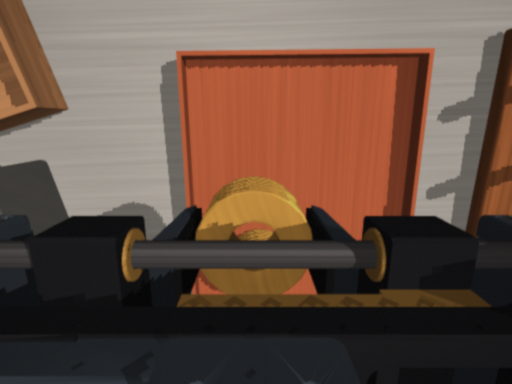

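Call:
arm_command(series=[0.003,0.003,-0.09,0,0,0,0.003,0.003,-0.09,0,0,0,0,0,-0.07,0,0,0,0,0,-0.03,0,0,0,0,0,-0.007,0,0,0,0,0,-0.007,0,0,0,0,0,0,0,0,0,0,0,0,0,0,0])

```text
time_s: 10.37
ee_pos: [518.7, -43.6, 32.1]
ee_rot: [-180.0, 0.1, 178.5]
force: [0.8, 0.0, -1.7]
gripper_width: 62.5
```

Call:
arm_command(series=[0,0,-0.005,0,0,0,0,0,-0.005,0,0,0,0,0,0,0,0,0])

```text
time_s: 10.62
ee_pos: [517.8, -44.1, 27.3]
ee_rot: [180.0, 0.0, 178.5]
force: [-0.4, -0.2, -3.2]
gripper_width: 62.4
```

Call:
arm_command(series=[0,0,-0.004,0,0,0,0,0,-0.003,0,0,0,0,0,0,0,0,0,0,0,0,0,0,0])

```text
time_s: 10.95
ee_pos: [518.1, -44.2, 26.0]
ee_rot: [180.0, 0.1, 178.5]
force: [-3.2, -0.8, 11.4]
gripper_width: 62.4
```

Contact; release and go to A2.

Call:
arm_command(series=[0,0,0,0,0,0,0,0,0,0,0,0,0,0,0,0,0,0,0,0,0,0,0,0], hand=0.82)

```text
time_s: 11.28
ee_pos: [517.9, -44.1, 24.2]
ee_rot: [180.0, 0.0, 178.5]
force: [-1.1, -0.5, 0.3]
gripper_width: 74.8
```

```bash
python3 - <<'E'
from h import *
plan(577,220,150,177.5)
E
```

```text
t 11.28 pos [517.9 -44.1  24.2] rot [180.    0.  178.5] F [-1.1 -0.5  0.3] w 74.8
d mm [ 59.1 264.1 125.8] share [0.1477 0.6603 0.3146] rows>= 7.2 rotshare [-0.     0.    -0.022] rows 0.1
```

Call:
arm_command(series=[0,0,0.1,0,0,0,0,0,0.1,0,0,0,0,0,0.1,0,0,0,0.021,0.0943,0.015,0,0,-0.003,0.021,0.0943,0,0,0,-0.003,0.021,0.0943,0,0,0,-0.003,0.021,0.0943,0,0,0,-0.003,0.021,0.0943,0,0,0,-0.003,0.021,0.0943,0,0,0,-0.003,0.021,0.0943,0,0,0,-0.003,0,0,0,0,0,0,0,0,0,0,0,0], hand=1)

```text
time_s: 12.28
ee_pos: [576.5, 221.8, 149.4]
ee_rot: [-180.0, -0.0, 177.7]
force: [-0.4, -0.5, -0.4]
gripper_width: 91.1
```

```bash
python3 - <<'E'
from h import *
plan(577,220,38,177.5)
save("side","s6",(180,140,340,270),5); save("wrist","w6")
E
```

```text
t 12.28 pos [576.5 221.8 149.4] rot [-180.    -0.   177.7] F [-0.4 -0.5 -0.4] w 91.1
d mm [   0.5   -1.8 -111.4] share [ 0.0014 -0.0044 -0.2785] rows>= 2.7 rotshare [ 0.001 -0.001 -0.005] rows 0.0
```

View pics/s6.png

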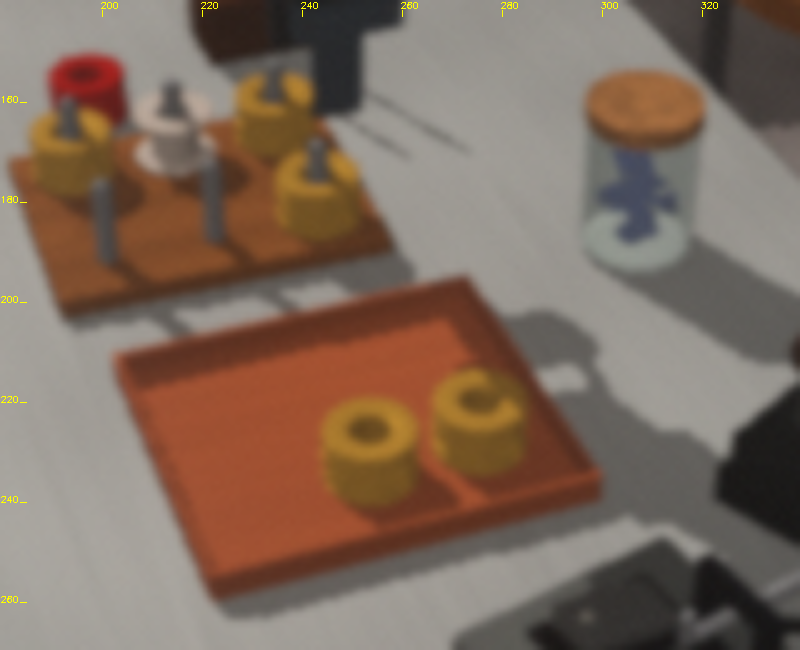

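View pics/w6.png

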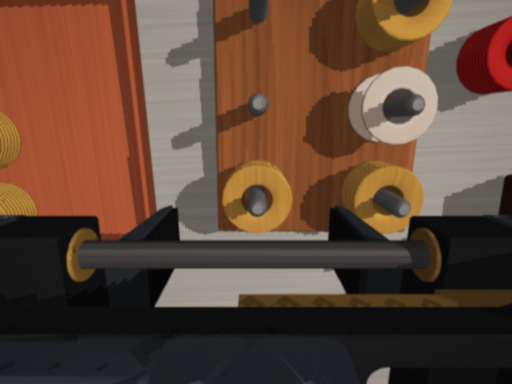

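Call:
arm_command(series=[0.004,-0.002,-0.08,0,0,0,0,0,-0.08,0,0,0,0,0,-0.08,0,0,0,0,0,-0.036,0,0,0,0,0,0,0,0,0])

```text
time_s: 12.8
ee_pos: [575.2, 216.3, 36.0]
ee_rot: [-179.8, -0.5, 177.4]
force: [-0.7, -0.1, 0.4]
gripper_width: 90.9
```

Call:
arm_command(series=[0,0,0,0,0,0,0,0,0,0,0,0,0,0,0,0,0,0,0,0,0,0,0,0,0,0,0,0,0,0,0,0,0,0,0,0], hand=0)

```text
time_s: 13.3
ee_pos: [579.5, 220.1, 41.5]
ee_rot: [179.9, 0.2, 177.5]
force: [-0.0, 2.5, 5.4]
gripper_width: 61.0
```

```bash
python3 - <<'E'
from h import *
plan(439,-44,150,178.5)
E
```

```text
t 13.3 pos [579.5 220.1  41.5] rot [179.9   0.2 177.5] F [-0.   2.5  5.4] w 61.0
d mm [-140.5 -264.1  108.5] share [-0.3512 -0.6604  0.2712] rows>= 7.6 rotshare [-0.003  0.005  0.021] rows 0.1
```

Call:
arm_command(series=[0,0,0.05,0,0,0,0,0,0.08,0,0,0,0,0,0.08,0,0,0,0,0,0.06,0,0,0,-0.0438,-0.0825,0,0,0,0.003,-0.0438,-0.0825,0,0,0,0.003,-0.0438,-0.0825,0,0,0,0.003,-0.0438,-0.0825,0,0,0,0.003,-0.0438,-0.0825,0,0,0,0.003,-0.0438,-0.0825,0,0,0,0.003,-0.0438,-0.0825,0,0,0,0.003,-0.0438,-0.0825,0,0,0,0.003,0,0,0,0,0,0,0,0,0,0,0,0])

```text
time_s: 14.47
ee_pos: [436.5, -46.1, 147.5]
ee_rot: [-180.0, -0.1, 178.4]
force: [0.3, -0.1, -2.0]
gripper_width: 60.9
```

```bash
python3 - <<'E'
from h import *
plan(439,-45,30,178.5)
save("side","s7",(180,140,340,270),5)
E
```

```text
t 14.47 pos [436.5 -46.1 147.5] rot [-1.800e+02 -1.000e-01  1.784e+02] F [ 0.3 -0.1 -2. ] w 60.9
d mm [   2.5    1.1 -117.5] share [ 0.0063  0.0029 -0.2938] rows>= 2.8 rotshare [-0.    -0.002  0.002] rows 0.0
```

View pics/s7.png

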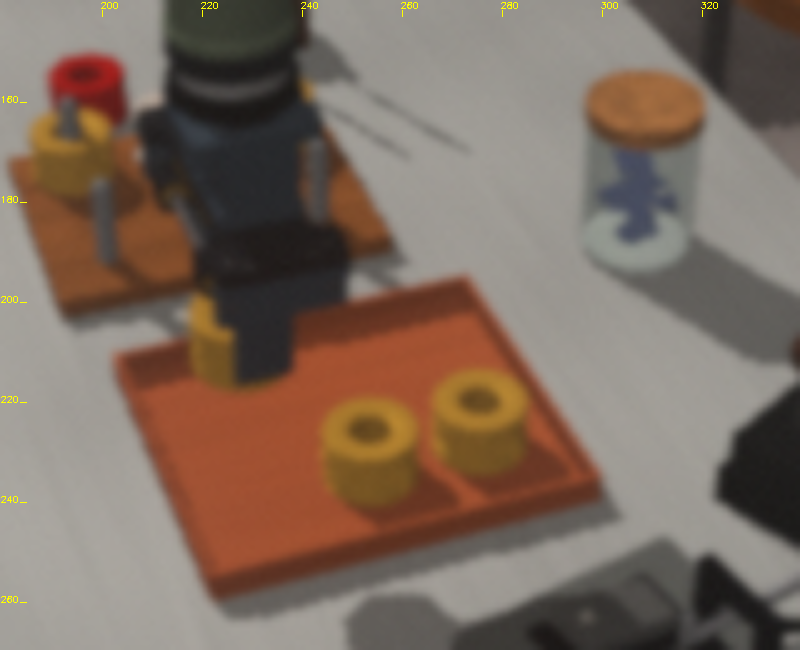

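Coil held, dish unmoved (corners still at about (203,211) and (300,237)). Lowering.

Call:
arm_command(series=[0.005,0.003,-0.09,0,0,0,0.003,0,-0.09,0,0,0,0,0,-0.07,0,0,0,0,0,-0.035,0,0,0,0,0,-0.007,0,0,0,0,0,-0.007,0,0,0,0,0,0,0,0,0,0,0,0,0,0,0])

```text
time_s: 15.18
ee_pos: [442.6, -43.4, 29.1]
ee_rot: [-180.0, 0.2, 178.7]
force: [0.1, -0.9, -3.0]
gripper_width: 60.7
```

Call:
arm_command(series=[0,0,-0.005,0,0,0,0,0,-0.003,0,0,0,0,0,0,0,0,0,0,0,0,0,0,0])

```text
time_s: 15.52
ee_pos: [442.7, -43.7, 27.4]
ee_rot: [180.0, 0.2, 178.6]
force: [-2.3, 0.2, 14.6]
gripper_width: 60.8
```

Call:
arm_command(series=[0,0,0,0,0,0,0,0,0,0,0,0,0,0,0,0,0,0,0,0,0,0,0,0], hand=0.82)

```text
time_s: 15.85
ee_pos: [441.5, -43.7, 25.3]
ee_rot: [-180.0, 0.1, 178.6]
force: [-0.7, -0.2, -0.1]
gripper_width: 75.0
```

```bash
python3 - <<'E'
from h import *
plan(424,341.5,150,177.5)
E
```

```text
t 15.85 pos [441.5 -43.7  25.3] rot [-1.800e+02  1.000e-01  1.786e+02] F [-0.7 -0.2 -0.1] w 75.0
d mm [-17.5 385.2 124.7] share [-0.0438  0.963   0.3118] rows>= 9.7 rotshare [ 0.     0.001 -0.025] rows 0.2
```

Call:
arm_command(series=[0,0,0.1,0,0,0,0,0,0.1,0,0,0,0,0,0.1,0,0,0,-0.0044,0.0963,0.012,0,0,-0.0025,-0.0044,0.0963,0,0,0,-0.0025,-0.0044,0.0963,0,0,0,-0.0025,-0.0044,0.0963,0,0,0,-0.0025,-0.0044,0.0963,0,0,0,-0.0025,-0.0044,0.0963,0,0,0,-0.0025,-0.0044,0.0963,0,0,0,-0.0025,-0.0044,0.0963,0,0,0,-0.0025,-0.0044,0.0963,0,0,0,-0.0025,-0.0044,0.0963,0,0,0,-0.0025,0,0,0,0,0,0,0,0,0,0,0,0], hand=1)

```text
time_s: 17.1
ee_pos: [423.2, 343.1, 149.2]
ee_rot: [-180.0, -0.0, 177.7]
force: [-0.5, 0.1, -1.1]
gripper_width: 91.3
```

```bash
python3 - <<'E'
from h import *
plan(423.5,341.5,38,177.5)
save("side","s8",(180,140,340,270),5); save("wrist","w8")
E
```

```text
t 17.1 pos [423.2 343.1 149.2] rot [-180.    -0.   177.7] F [-0.5  0.1 -1.1] w 91.3
d mm [   0.3   -1.6 -111.2] share [ 0.0008 -0.004  -0.278 ] rows>= 2.7 rotshare [ 0.001 -0.001 -0.004] rows 0.0
```

View pics/s8.png

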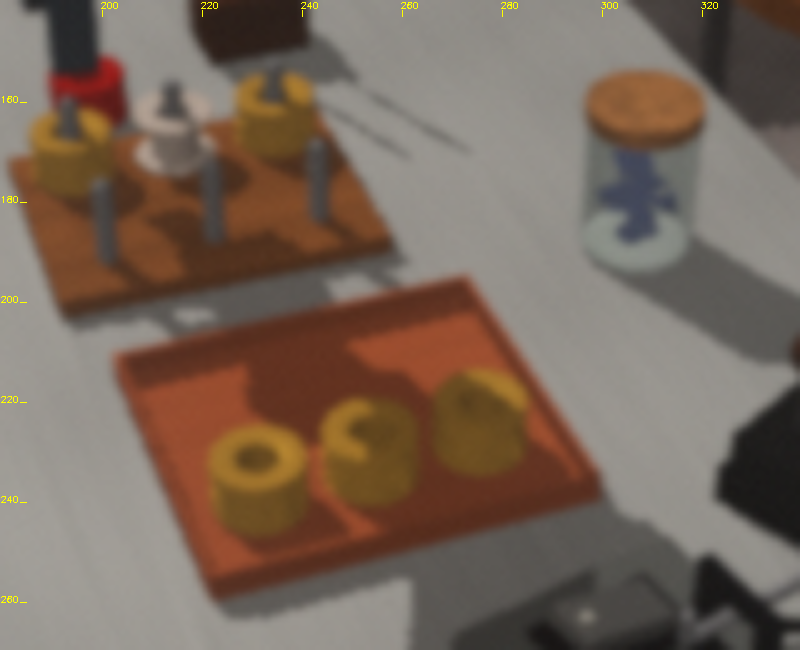

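View pics/w8.png

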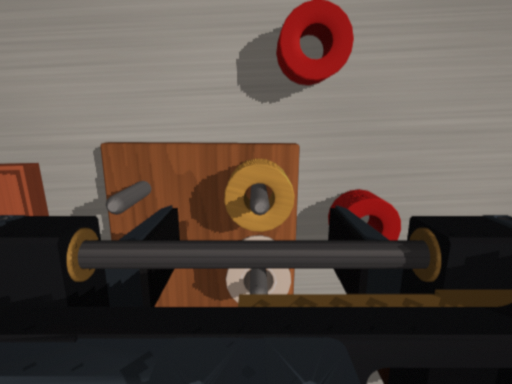

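```bash
python3 - <<'E'
from h import *
C=cam("wrist"); print(px2w(C,(377,226),40),px2w(C,(400,226),40),px2w(C,(354,226),40)); print(px2w(C,(260,212),85), px2w(cam("top"),(107.5,219.5),40))
E
```

```text
[459.51147709 456.20913537  40.        ] [460.49596817 478.22199891  40.        ] [458.52684548 434.19312953  40.        ]
[426.34721926 344.3784866   85.        ] [464.91360369 446.52578234  40.        ]
```

Call:
arm_command(series=[0.003,-0.001,-0.08,0,0,0,0,0,-0.08,0,0,0,0,0,-0.08,0,0,0,0,0,-0.036,0,0,0,0,0,0,0,0,0])

```text
time_s: 17.72
ee_pos: [422.9, 338.1, 36.2]
ee_rot: [-179.7, -0.3, 177.4]
force: [-1.1, 0.2, 0.5]
gripper_width: 90.8
```

Call:
arm_command(series=[0,0,0,0,0,0,0,0,0,0,0,0,0,0,0,0,0,0,0,0,0,0,0,0,0,0,0,0,0,0,0,0,0,0,0,0], hand=0)

```text
time_s: 18.22
ee_pos: [426.2, 342.5, 41.0]
ee_rot: [179.8, 0.2, 177.5]
force: [0.1, 2.0, 5.9]
gripper_width: 60.9
```

```bash
python3 - <<'E'
from h import *
plan(440,50,150,178.5)
E
```

```text
t 18.22 pos [426.2 342.5  41. ] rot [179.8   0.2 177.5] F [0.1 2.  5.9] w 60.9
d mm [  13.8 -292.5  109. ] share [ 0.0346 -0.7313  0.2726] rows>= 7.5 rotshare [-0.004  0.005  0.022] rows 0.1
```

Call:
arm_command(series=[0,0,0.05,0,0,0,0,0,0.08,0,0,0,0,0,0.08,0,0,0,0,0,0.06,0,0,0,0.0043,-0.0914,0,0,0,0.003,0.0043,-0.0914,0,0,0,0.003,0.0043,-0.0914,0,0,0,0.003,0.0043,-0.0914,0,0,0,0.003,0.0043,-0.0914,0,0,0,0.003,0.0043,-0.0914,0,0,0,0.003,0.0043,-0.0914,0,0,0,0.003,0.0043,-0.0914,0,0,0,0.003,0,0,0,0,0,0,0,0,0,0,0,0])

```text
time_s: 19.38
ee_pos: [437.5, 47.0, 146.9]
ee_rot: [-180.0, -0.1, 178.3]
force: [-0.3, 0.8, -2.8]
gripper_width: 60.7
```

```bash
python3 - <<'E'
from h import *
plan(440,50,30,178.5)
save("side","s9",(180,140,340,270),5)
E
```

```text
t 19.38 pos [437.5  47.  146.9] rot [-1.800e+02 -1.000e-01  1.783e+02] F [-0.3  0.8 -2.8] w 60.7
d mm [   2.5    3.  -116.9] share [ 0.0063  0.0076 -0.2922] rows>= 2.8 rotshare [ 0.    -0.003  0.003] rows 0.0
```

View pics/s9.png

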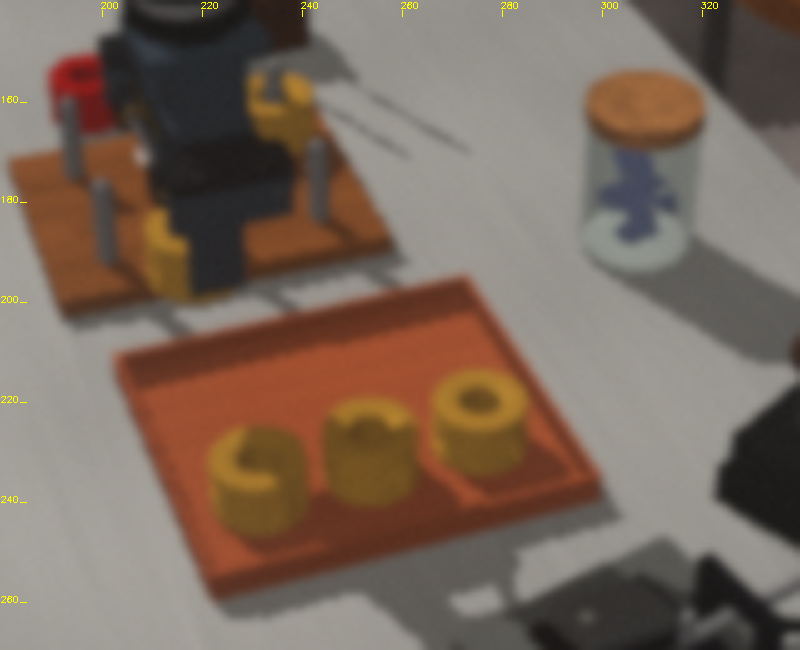

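Call:
arm_command(series=[0.005,0.005,-0.09,0,0,0,0.003,0.003,-0.09,0,0,0,0,0,-0.07,0,0,0,0,0,-0.033,0,0,0,0,0,-0.007,0,0,0,0,0,-0.007,0,0,0,0,0,-0.006,0,0,0,0,0,0,0,0,0,0,0,0,0,0,0])

```text
time_s: 20.18
ee_pos: [442.8, 52.3, 27.2]
ee_rot: [180.0, 0.2, 178.6]
force: [-1.0, 0.2, -3.5]
gripper_width: 61.0
```

Call:
arm_command(series=[0,0,-0.004,0,0,0,0,0,-0.003,0,0,0,0,0,0,0,0,0,0,0,0,0,0,0])

```text
time_s: 20.52
ee_pos: [442.9, 52.2, 26.7]
ee_rot: [180.0, 0.2, 178.6]
force: [-6.4, 0.9, 25.5]
gripper_width: 60.7
```

Call:
arm_command(series=[0,0,0.002,0,0,0,0,0,0,0,0,0,0,0,0,0,0,0,0,0,0,0,0,0], hand=0.82)

```text
time_s: 20.85
ee_pos: [442.1, 51.9, 24.4]
ee_rot: [180.0, 0.0, 178.6]
force: [-0.1, 0.4, 0.2]
gripper_width: 74.7
```

```bash
python3 - <<'E'
from h import *
plan(583.5,336,150,177.5)
E
```

```text
t 20.85 pos [442.1  51.9  24.4] rot [180.    0.  178.6] F [-0.1  0.4  0.2] w 74.7
d mm [141.4 284.1 125.6] share [0.3535 0.7102 0.314 ] rows>= 8.2 rotshare [-0.     0.001 -0.024] rows 0.2
```

Call:
arm_command(series=[0,0,0.1,0,0,0,0,0,0.1,0,0,0,0,0,0.1,0,0,0,0.0393,0.0789,0.014,0,0,-0.0025,0.0393,0.0789,0,0,0,-0.0025,0.0393,0.0789,0,0,0,-0.0025,0.0393,0.0789,0,0,0,-0.0025,0.0393,0.0789,0,0,0,-0.0025,0.0393,0.0789,0,0,0,-0.0025,0.0393,0.0789,0,0,0,-0.0025,0.0393,0.0789,0,0,0,-0.0025,0.0393,0.0789,0,0,0,-0.0025,0,0,0,0,0,0,0,0,0,0,0,0], hand=1)

```text
time_s: 22.02
ee_pos: [583.3, 337.2, 148.2]
ee_rot: [-179.9, -0.1, 177.7]
force: [0.1, -0.2, 0.8]
gripper_width: 91.0
```

```bash
python3 - <<'E'
from h import *
plan(583.5,336,38,177.5)
save("side","s10",(180,140,340,270),5); save("wrist","w10")
C=cam("wrist"); print(w2px(C,(583.5,336,85)))
E
```

```text
t 22.02 pos [583.3 337.2 148.2] rot [-1.799e+02 -1.000e-01  1.777e+02] F [ 0.1 -0.2  0.8] w 91.0
d mm [   0.2   -1.2 -110.2] share [ 0.0005 -0.0031 -0.2756] rows>= 2.6 rotshare [ 0.001 -0.002 -0.004] rows 0.0
[256.31366214 209.70183903]
```

View pics/s10.png

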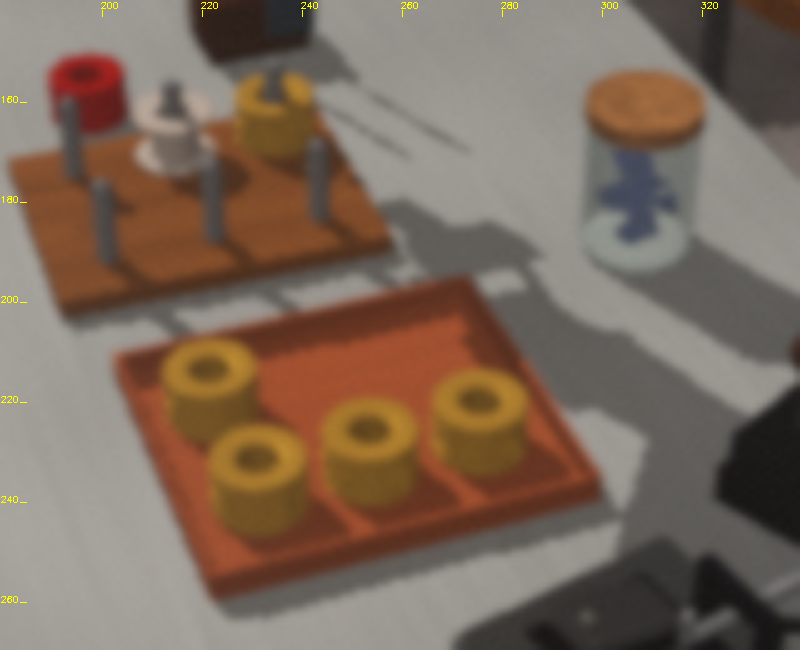

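View pics/w10.png

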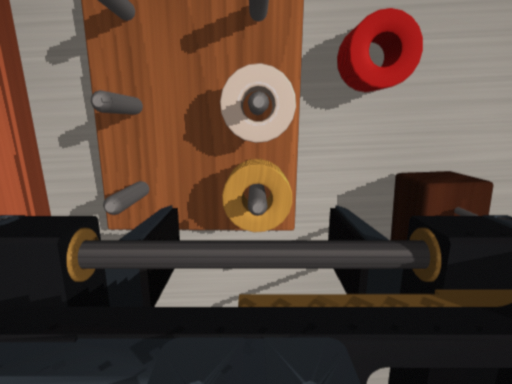

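Call:
arm_command(series=[0.002,-0.002,-0.08,0,0,0,0,0,-0.08,0,0,0,0,0,-0.08,0,0,0,0,0,-0.034,0,0,0,0,0,0,0,0,0])

```text
time_s: 22.58
ee_pos: [581.2, 332.3, 36.4]
ee_rot: [-179.7, -0.4, 177.5]
force: [0.0, 1.0, -0.4]
gripper_width: 91.5
```

Call:
arm_command(series=[0,0,0,0,0,0,0,0,0,0,0,0,0,0,0,0,0,0,0,0,0,0,0,0,0,0,0,0,0,0,0,0,0,0,0,0], hand=0)

```text
time_s: 23.08
ee_pos: [585.1, 336.6, 42.1]
ee_rot: [179.8, 0.2, 177.5]
force: [-0.6, 2.5, 4.7]
gripper_width: 61.1
```

```bash
python3 - <<'E'
from h import *
plan(596,50,150,178.5)
E
```

```text
t 23.08 pos [585.1 336.6  42.1] rot [179.8   0.2 177.5] F [-0.6  2.5  4.7] w 61.1
d mm [  10.9 -286.6  107.9] share [ 0.0273 -0.7166  0.2697] rows>= 7.3 rotshare [-0.005  0.004  0.021] rows 0.1
```

Call:
arm_command(series=[0,0,0.05,0,0,0,0,0,0.08,0,0,0,0,0,0.08,0,0,0,0,0,0.06,0,0,0,0.0034,-0.0896,0,0,0,0.003,0.0034,-0.0896,0,0,0,0.003,0.0034,-0.0896,0,0,0,0.003,0.0034,-0.0896,0,0,0,0.003,0.0034,-0.0896,0,0,0,0.003,0.0034,-0.0896,0,0,0,0.003,0.0034,-0.0896,0,0,0,0.003,0.0034,-0.0896,0,0,0,0.003,0,0,0,0,0,0,0,0,0,0,0,0])

```text
time_s: 24.25
ee_pos: [593.9, 46.1, 147.1]
ee_rot: [-180.0, -0.2, 178.5]
force: [-0.9, 0.8, -3.8]
gripper_width: 61.0
```

```bash
python3 - <<'E'
from h import *
plan(596,50,30,178.5)
save("side","s11",(180,140,340,270),5)
E
```

```text
t 24.25 pos [593.9  46.1 147.1] rot [-180.    -0.2  178.5] F [-0.9  0.8 -3.8] w 61.0
d mm [   2.1    3.9 -117.1] share [ 0.0053  0.0097 -0.2929] rows>= 2.8 rotshare [ 0.001 -0.004  0.001] rows 0.0
```

View pics/s11.png

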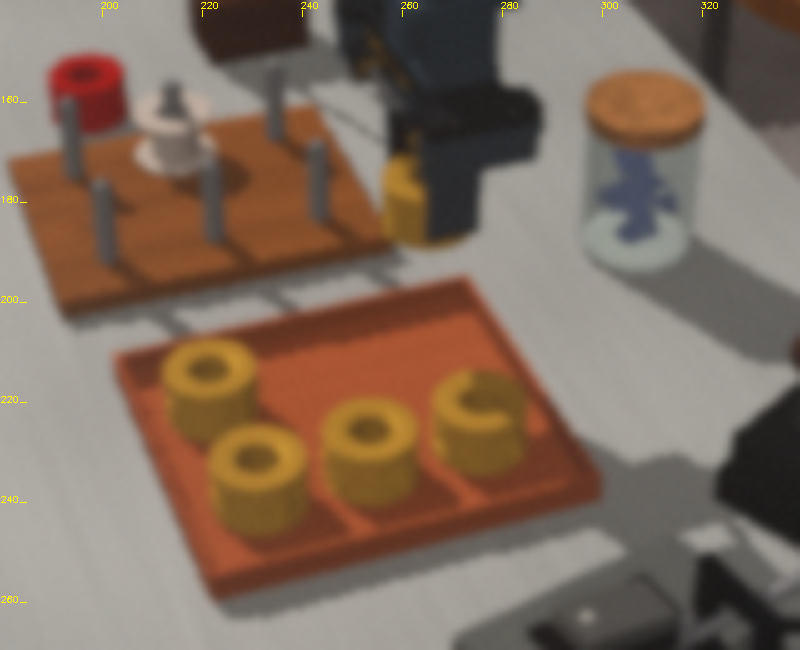

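Call:
arm_command(series=[0.002,0.003,-0.09,0,0,0,0,0.003,-0.09,0,0,0,0,0,-0.07,0,0,0,0,0,-0.033,0,0,0,0,0,-0.007,0,0,0,0,0,-0.007,0,0,0,0,0,-0.006,0,0,0,0,0,0,0,0,0,0,0,0,0,0,0])

```text
time_s: 25.05
ee_pos: [596.9, 51.2, 28.3]
ee_rot: [180.0, 0.2, 178.7]
force: [0.2, 0.5, -4.4]
gripper_width: 61.4
```

Call:
arm_command(series=[0,0,-0.003,0,0,0,0,0,-0.003,0,0,0,0,0,0,0,0,0,0,0,0,0,0,0])

```text
time_s: 25.38
ee_pos: [596.9, 51.1, 28.1]
ee_rot: [179.9, 0.2, 178.6]
force: [-4.0, 0.8, 12.5]
gripper_width: 61.0
```

Call:
arm_command(series=[0,0,0,0,0,0,0,0,0,0,0,0,0,0,0,0,0,0,0,0,0,0,0,0], hand=0.82)

```text
time_s: 25.72
ee_pos: [596.1, 50.8, 24.9]
ee_rot: [180.0, 0.1, 178.7]
force: [-0.5, -0.7, -0.0]
gripper_width: 74.7
```

```bash
python3 - <<'E'
from h import *
T=cam("top");S=cam("side")
def tri(a,b):
    P=[c[0]@np.hstack([c[1],c[2][:,None]]) for c in (T,S)]
    X=cv2.triangulatePoints(P[0],P[1],np.array(a,float).reshape(2,1),np.array(b,float).reshape(2,1)); X=X[:3,0]/X[3,0]
    print(X.round(1), (w2px(T,X)-a).round(1),(w2px(S,X)-b).round(1))
print("bigtag ends");tri((399,189),(343.9,316.8));tri((436.8,175.5),(371.5,337))
print("tag");tri((371,183.5),(320,252)); tri((400,175),(333.5,264))
print("hook corner"); tri((382,153.3),(348.5,250.5)); print("hook tip"); tri((391,187),(316,262))
print("dot");tri((343.0,190.5),(298,266.8))
plan(540,-300,330,99)
E
```

```text
bigtag ends
[ 565.2 -485.    85.7] [ 1.8 -5. ] [-5.3  1.2]
[ 585.8 -581.5  126. ] [ 0.2 -0.5] [-0.6  0.2]
tag
[ 561.3 -362.7  193.1] [ 1.1 -3.4] [-3.2  0.7]
[ 568.4 -432.8  218.5] [-0.3  1. ] [ 1.  -0.3]
hook corner
[ 635.2 -391.6  201. ] [-0.3  0.9] [ 0.9 -0.2]
hook tip
[ 536.  -407.7  213.3] [-0.2  0.7] [ 0.7 -0.2]
dot
[ 545.4 -301.6   91.4] [ 0. -0.] [-0.  0.]
t 25.82 pos [595.9  50.8  24.5] rot [180.    0.  178.7] F [-0.3  0.3 -0. ] w 74.7
d mm [ -55.9 -350.8  305.5] share [-0.1397 -0.8769  0.7637] rows>= 11.2 rotshare [ 0.    0.   -1.77] rows 11.1
```

Call:
arm_command(series=[0,0,0.1,0,0,0,0,0,0.1,0,0,0,0,0,0.1,0,0,0,-0.0079,-0.0906,0.0377,0,0,-0.136,-0.0079,-0.0906,0.0377,0,0,-0.136,-0.0079,-0.0906,0.0377,0,0,-0.136,-0.0079,-0.0906,0.0377,0,0,-0.136,-0.0079,-0.0906,0.0377,0,0,-0.136,-0.0079,-0.0906,0.0377,0,0,-0.136,-0.0079,-0.0906,0.0377,0,0,-0.136,-0.0079,-0.0906,0.0377,0,0,-0.136,-0.0079,-0.0906,0.0377,0,0,-0.136,-0.0079,-0.0906,0.0377,0,0,-0.136,-0.0079,-0.0906,0.0377,0,0,-0.136,-0.0079,-0.0906,0.0377,0,0,-0.136,-0.0079,-0.0906,0.0377,0,0,-0.136,0,0,0,0,0,0,0,0,0,0,0,0])

```text
time_s: 27.32
ee_pos: [554.3, -422.4, 340.2]
ee_rot: [180.0, 0.0, 99.0]
force: [0.5, 0.4, -0.0]
gripper_width: 74.7
```

```bash
python3 - <<'E'
from h import *
plan(570,-402,300,99)
save("wrist","w12",(60,0,460,215),2); save("side","s12"); save("top","t12")
E
```

```text
t 27.32 pos [ 554.3 -422.4  340.2] rot [180.   0.  99.] F [ 0.5  0.4 -0. ] w 74.7
d mm [ 15.7  20.4 -40.2] share [ 0.0393  0.0509 -0.1006] rows>= 1.1 rotshare [0.    0.001 0.001] rows 0.0
```

View pics/w12.png

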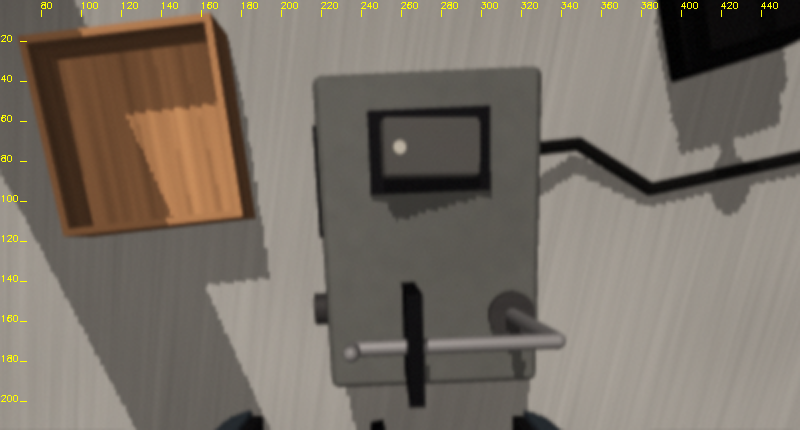

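View pics/s12.png

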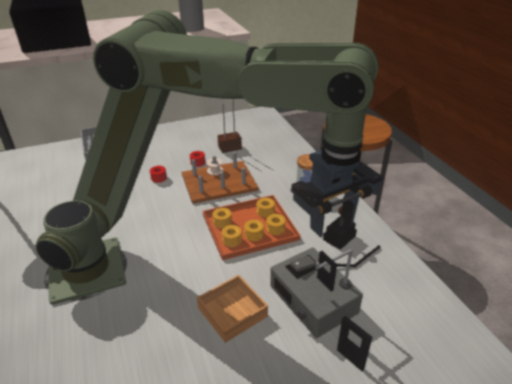

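View pics/t12.png

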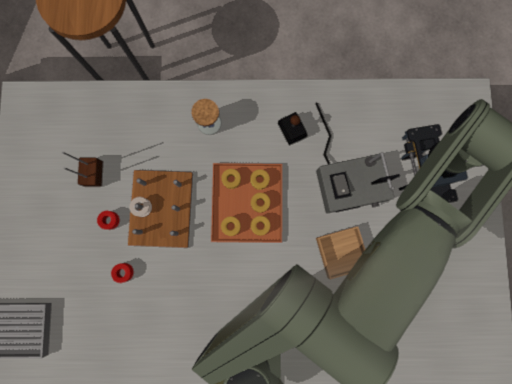

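```bash
python3 - <<'E'
from h import *
C=cam("wrist")
for n,uv,z in [("tip",(235.5,176),218),("corner",(341,170),200),("tag mid top",(267.5,173.5),214),("tag far end",(268.5,202.5),216),("tag near",(264,142),126),("near R edge",(271,147),216),("dot",(259.5,73.2),91),("ctrlTL",(218,39),80),("ctrlTR",(329.5,34.5),80),("BL",(227,192.5),80),("BR",(327,189),80),
 ("box",(71,20),45),("box",(166,7),45),("box",(187.5,108),45),("box",(93,117.5),45)]: print(n,px2w(C,uv,z).round(1))
print(-C[1].T@C[2])
E
python3 - <<'E'
import cv2
im=cv2.imread("pics/w12.png")[240:430,320:560]; cv2.imwrite("pics/w12c.png",cv2.resize(im,None,fx=3,fy=3,interpolation=cv2.INTER_CUBIC))
E
```

```text
tip [ 534.7 -407.5  218. ]
corner [ 639.3 -387.6  200. ]
tag mid top [ 565.  -400.8  214. ]
tag far end [ 570.8 -429.   216. ]
tag near [ 560.5 -376.9  126. ]
near R edge [ 563.8 -374.9  216. ]
dot [ 541.7 -293.6   91. ]
ctrlTL [ 481.9 -259.6   80. ]
ctrlTR [ 622.9 -231.5   80. ]
BL [ 521.6 -459.8   80. ]
BR [ 664.1 -431.5   80. ]
box [ 273.2 -260.3   45. ]
box [ 401.3 -223.4   45. ]
box [ 444.5 -351.    45. ]
box [ 307.5 -386.9   45. ]
[ 543.66703781 -354.0882754   498.76094002]
```

View pics/w12c.png

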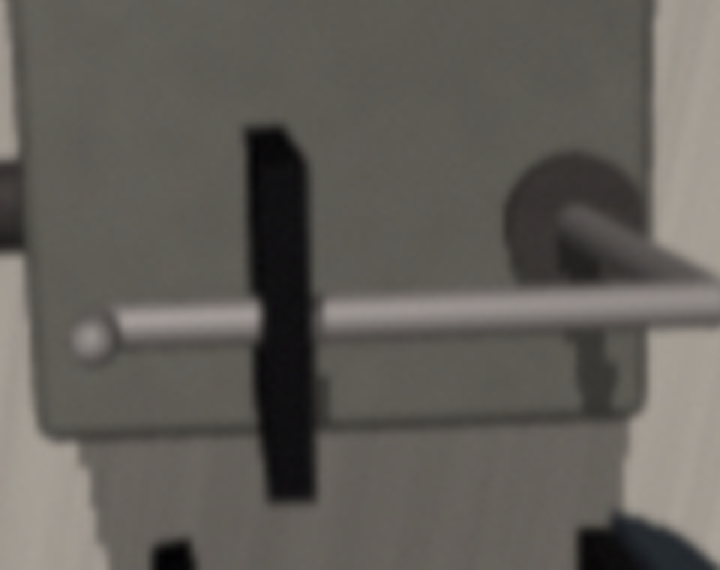

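Call:
arm_command(series=[0.009,0.06,-0.02,0,0,0.033,0.009,0.06,-0.02,0,0,0,0,0,-0.07,0,0,0,0,0,-0.07,0,0,0,0,0,-0.04,0,0,0,0,0,0,0,0,0,0,0,0,0,0,0], hand=0.5, newtons=18)

```text
time_s: 28.1
ee_pos: [561.8, -370.9, 252.1]
ee_rot: [-179.9, -0.1, 100.7]
force: [0.0, -1.0, 0.4]
gripper_width: 45.8
```

```bash
python3 - <<'E'
from h import *
plan(561.6,-374.5,199,100.5)
f=save("wrist","w13"); save("side","s13",(240,200,400,330),5)
C=cam("wrist")
R=Rn.from_euler("z",10.5,degrees=True).as_matrix()
for l in [(0,28,15),(0,-28,15),(0,0,12)]: print(w2px(C,np.array([566.5,-401,201])+R@np.array(l)).round(0))
E
```

```text
t 28.1 pos [ 561.8 -370.9  252.1] rot [-1.799e+02 -1.000e-01  1.007e+02] F [ 0.  -1.   0.4] w 45.8
d mm [ -0.2  -3.6 -53.1] share [-0.0006 -0.0091 -0.1327] rows>= 1.3 rotshare [-0.002 -0.002 -0.004] rows 0.0
[252. 219.]
[252. 290.]
[252. 254.]
```

View pics/w13.png

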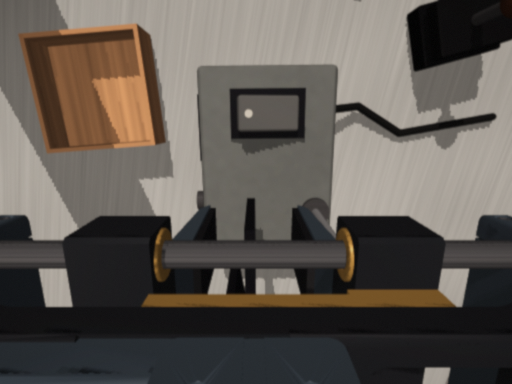

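View pics/s13.png

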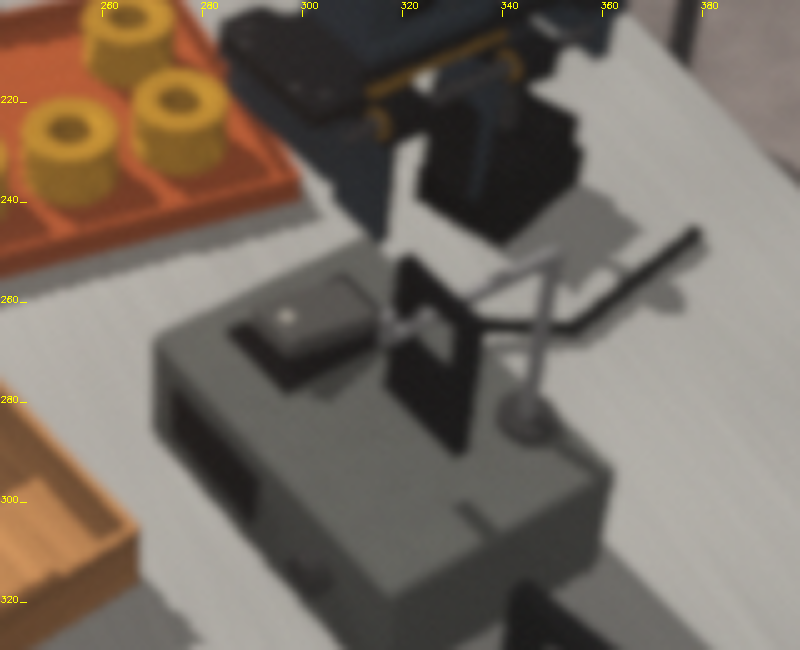

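Call:
arm_command(series=[0,-0.007,-0.045,0,0,0,0,0,-0.045,0,0,0,0,0,-0.04,0,0,0,0,0,0,0,0,0,0,0,0,0,0,0])

```text
time_s: 28.67
ee_pos: [562.0, -375.3, 201.3]
ee_rot: [180.0, 0.0, 100.6]
force: [-0.4, -0.4, -0.3]
gripper_width: 45.3
```

Call:
arm_command(series=[0,0,0,0,0,0,0,0,0,0,0,0,0,0,0,0,0,0,0,0,0,0,0,0,0,0,0,0,0,0,0,0,0,0,0,0,0,0,0,0,0,0], hand=0, newtons=18)

```text
time_s: 29.25
ee_pos: [561.9, -375.2, 200.9]
ee_rot: [180.0, 0.0, 100.6]
force: [-1.0, -0.2, 2.4]
gripper_width: 7.5
```

```bash
python3 - <<'E'
from h import *
plan(561.6,-374.5,235,100.5)
f=save("wrist","w14"); save("side","s14",(240,200,400,330),5)
E
```

```text
t 29.25 pos [ 561.9 -375.2  200.9] rot [180.    0.  100.6] F [-1.  -0.2  2.4] w 7.5
d mm [-0.3  0.7 34.1] share [-0.0006  0.0017  0.0853] rows>= 0.8 rotshare [ 0.     0.    -0.002] rows 0.0
```

View pics/s14.png

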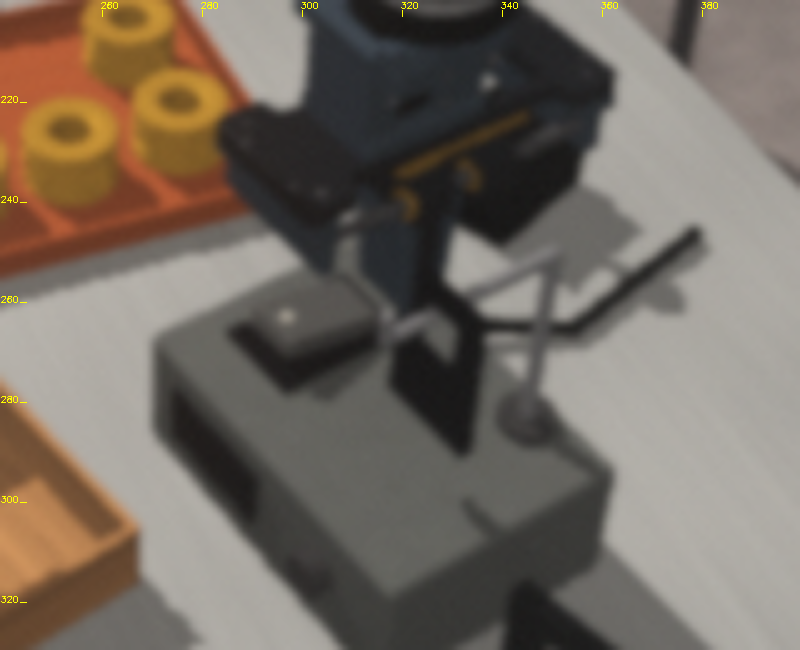

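View pics/w14.png

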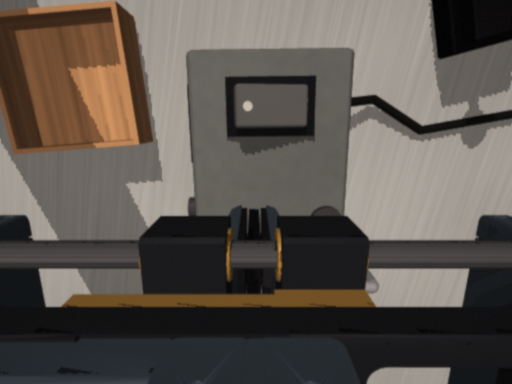

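Call:
arm_command(series=[0,0,0.02,0,0,0,0,0,0.02,0,0,0,0,0,0.0125,0,0,0,0,0,0,0,0,0,0,0,0,0,0,0])

```text
time_s: 29.77
ee_pos: [562.1, -375.2, 222.3]
ee_rot: [179.9, 0.1, 100.6]
force: [-0.7, -0.1, 0.3]
gripper_width: 7.4
```

```bash
python3 - <<'E'
from h import *
plan(561.6,-374.5,222,100.5)
save("side","s15",(290,220,370,290),9)
E
```

```text
t 29.77 pos [ 562.1 -375.2  222.3] rot [1.799e+02 1.000e-01 1.006e+02] F [-0.7 -0.1  0.3] w 7.4
d mm [-0.5  0.7 -0.3] share [-0.0012  0.0019 -0.0008] rows>= 0.0 rotshare [ 0.001  0.001 -0.002] rows 0.0
```

View pics/s15.png

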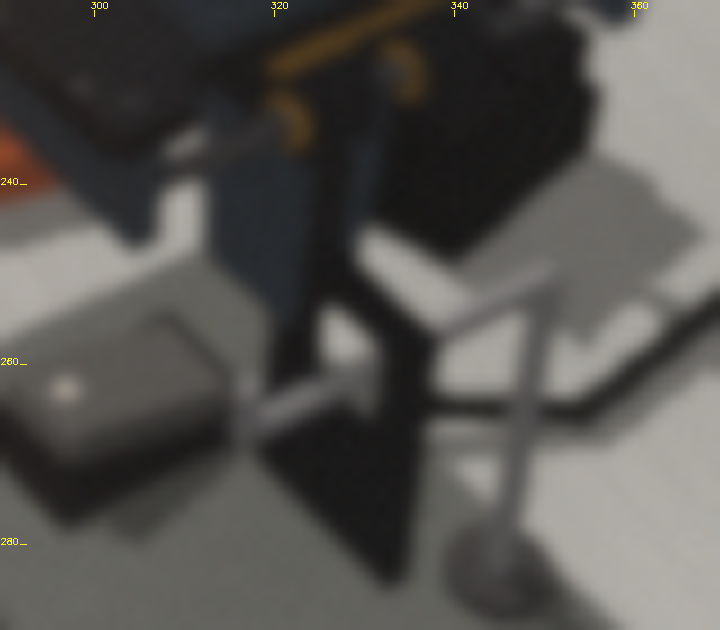

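Call:
arm_command(series=[-0.02,-0.0037,0,0,0,0,-0.025,-0.0046,0,0,0,0,-0.025,-0.0046,0,0,0,0,0,0,0,0,0,0])

```text
time_s: 30.15
ee_pos: [531.2, -380.7, 221.7]
ee_rot: [-179.9, -0.0, 100.5]
force: [-0.2, 0.4, -1.4]
gripper_width: 7.6
```

```bash
python3 - <<'E'
from h import *
plan(561.6,-374.5,222,100.5)
save("side","s16",(290,220,370,290),9)
E
```

```text
t 30.15 pos [ 531.2 -380.7  221.7] rot [-179.9   -0.   100.5] F [-0.2  0.4 -1.4] w 7.6
d mm [30.4  6.2  0.3] share [0.0759 0.0155 0.0009] rows>= 0.7 rotshare [-0.    -0.002  0.   ] rows 0.0
```

View pics/s16.png

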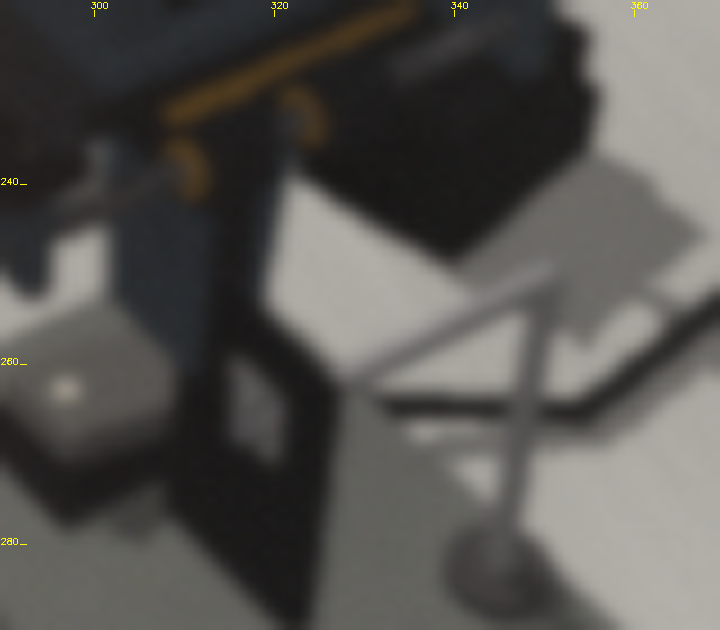

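Call:
arm_command(series=[-0.03,-0.0055,0,0,0,0,-0.04,-0.007,0,0,0,0,-0.04,-0.007,0,0,0,0,-0.04,-0.007,0.02,0,0,0,0,0,0,0,0,0])

```text
time_s: 30.62
ee_pos: [471.2, -391.8, 231.5]
ee_rot: [-180.0, 0.1, 100.5]
force: [-0.1, 0.1, -0.2]
gripper_width: 7.8
```

```bash
python3 - <<'E'
from h import *
plan(357,-305,222,106)
f=grab_frame("side"); save("side","s17",(180,220,380,330),4,f); save("wrist","w17",(0,0,300,215),2.6); save("top","t17",(290,200,400,290),6)
E
```

```text
t 30.62 pos [ 471.2 -391.8  231.5] rot [-1.800e+02  1.000e-01  1.005e+02] F [-0.1  0.1 -0.2] w 7.8
d mm [-114.2   86.8   -9.5] share [-0.2854  0.217  -0.0238] rows>= 3.4 rotshare [0.002 0.    0.123] rows 0.8
```

View pics/s17.png

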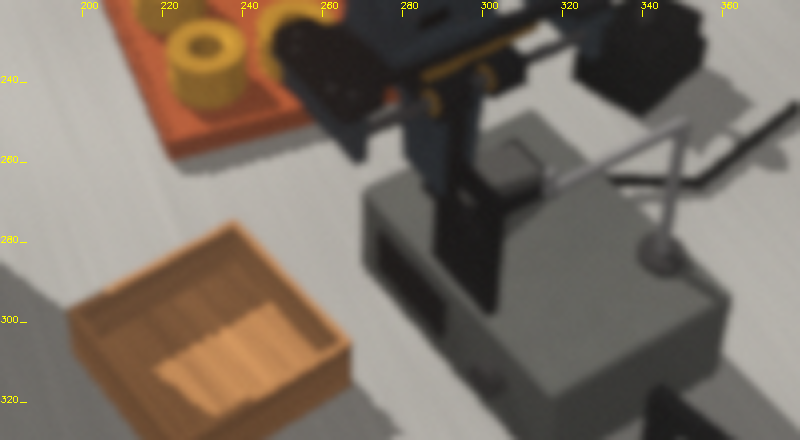

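View pics/w17.png

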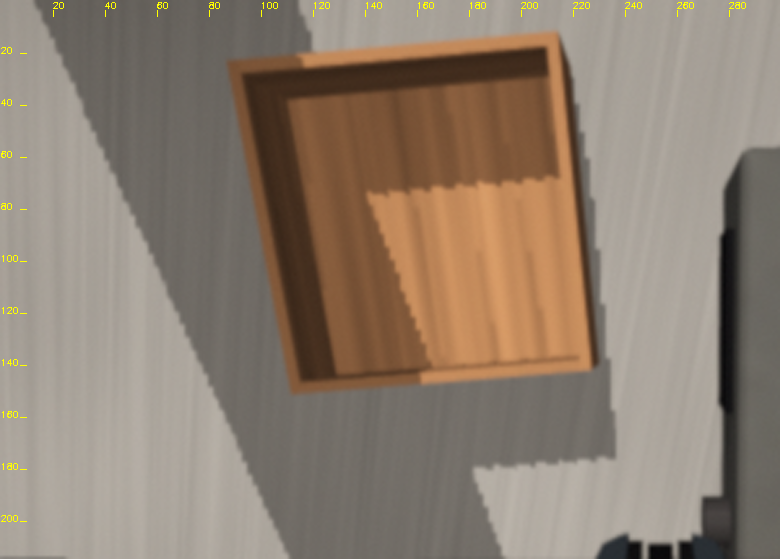

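View pics/t17.png

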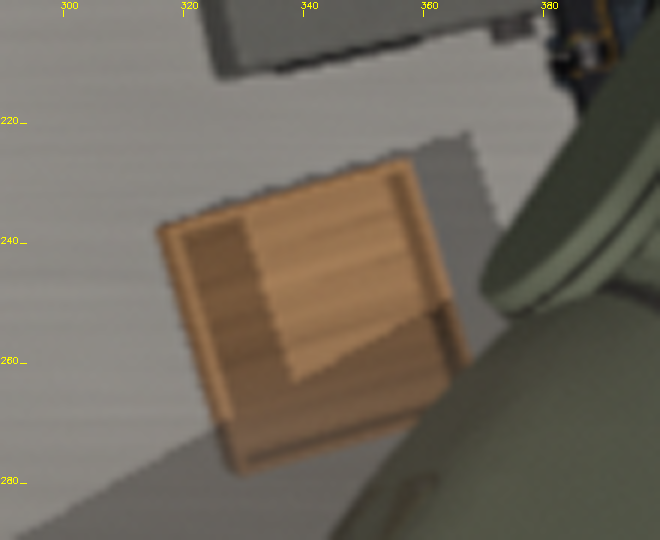

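```bash
python3 - <<'E'
from h import *
C=cam("wrist");T=cam("top");S=cam("side")
for uv in [(228,61),(559,33),(597,368),(293,392)]: 
    w=px2w(C,((uv[0]+.5)/2.6-.5,(uv[1]+.5)/2.6-.5),45); print(w.round(1),w2px(S,w).round(1))
print()
for uv in [(157,231),(408,158),(234,473)]:
    w=px2w(T,((uv[0]+.5)/6-.5+290,(uv[1]+.5)/6-.5+200),45); print(w.round(1),w2px(S,w).round(1))
E
```

```text
[ 272.8 -260.7   45. ] [197.1 296.5]
[ 402.2 -226.3   45. ] [239.  274.1]
[ 438.7 -353.9   45. ] [268.7 304.2]
[ 307.9 -388.9   45. ] [224.8 330.5]

[ 399.7 -219.4   45. ] [237.3 272.6]
[ 437.  -354.2   45. ] [268.1 304.4]
[ 273.9 -255.7   45. ] [197. 295.]
```

Call:
arm_command(series=[-0.02,0.02,0,0,0,0.111,-0.051,0.0537,-0.02,0.0297,-0.107,0,-0.051,0.0537,-0.02,0.0297,-0.107,0,-0.051,0.0537,-0.02,0.0297,-0.107,0,-0.051,0.0537,-0.02,0.0297,-0.107,0,-0.051,0.0537,-0.02,0.0297,-0.107,0,0,0,0,0,0,0,0,0,0,0,0,0])

```text
time_s: 31.58
ee_pos: [361.2, -273.1, 187.8]
ee_rot: [155.1, -0.2, 105.5]
force: [0.2, -0.7, 0.2]
gripper_width: 7.9
```

```bash
python3 - <<'E'
from h import *
plan(361,-276.5,76)
st=env.state(); M=Rn.from_euler("xyz",st["ee_rot"],degrees=True).as_matrix(); print(M.round(3), st["qpos"].round(0))
save("side","s18",(160,220,320,340),5); save("wrist","w18")
E
```

```text
t 31.58 pos [ 361.2 -273.1  187.8] rot [155.1  -0.2 105.5] F [ 0.2 -0.7  0.2] w 7.9
d mm [  -0.2   -3.4 -111.8] share [-0.0005 -0.0084 -0.2795] rows>= 2.7 rotshare [0. 0. 0.] rows 0.0
[[-0.266  0.875  0.404]
 [ 0.964  0.24   0.116]
 [ 0.004  0.421 -0.907]] [-55.   5. 118.  30.  53. -88.]
```

View pics/s18.png

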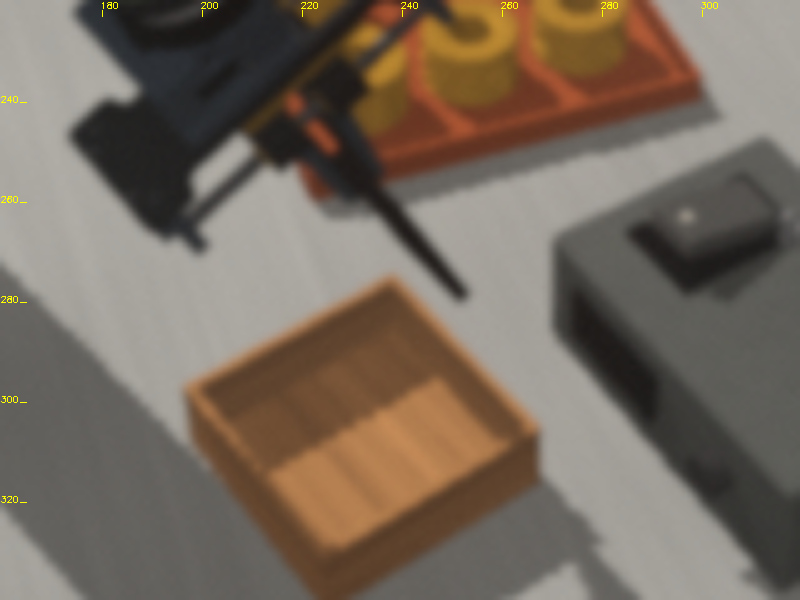

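View pics/w18.png

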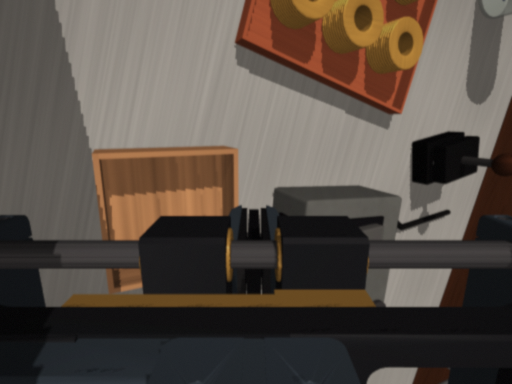

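```bash
python3 - <<'E'
from h import *
st=env.state(); M=Rn.from_euler("xyz",st["ee_rot"],degrees=True).as_matrix(); S=cam("side")
for x in (1,-55):
  for z in (-15,75): print(x,z,w2px(S,st["ee_pos"]+M@np.array([x,0,z])).round(1), (st["ee_pos"]+M@np.array([x,0,z])).round(0))
b=Rn.from_euler("z",15.5,degrees=True).as_matrix()
for l in [(62.5,62.5,45),(62.5,-62.5,45)]: print(w2px(S,np.array([355.5,-306,0])+b@np.array(l)).round(1))
E
```

```text
1 -15 [227.2 248.3] [ 358. -277.  204.]
1 75 [240.8 265. ] [ 395. -267.  122.]
-55 -15 [240.4 261.3] [ 373. -331.  204.]
-55 75 [253.6 277.8] [ 410. -321.  123.]
[238.2 275.1]
[265.8 303.6]
```

Call:
arm_command(series=[0,-0.003,-0.09,0,0,0,0,-0.003,-0.09,0,0,0,0,0,-0.06,0,0,0,0,0,-0.03,0,0,0,0,0,0,0,0,0,0,0,0,0,0,0])

```text
time_s: 32.23
ee_pos: [365.3, -278.9, 81.7]
ee_rot: [155.0, 0.0, 105.6]
force: [-0.8, 0.0, -0.4]
gripper_width: 8.0
```

```bash
python3 - <<'E'
from h import *
plan(361,-276.5,76)
save("side","s19",(160,220,320,340),5)
E
```

```text
t 32.23 pos [ 365.3 -278.9   81.7] rot [155.    0.  105.6] F [-0.8  0.  -0.4] w 8.0
d mm [-4.3  2.4 -5.7] share [-0.0108  0.006  -0.0143] rows>= 0.2 rotshare [0. 0. 0.] rows 0.0
```

View pics/s19.png

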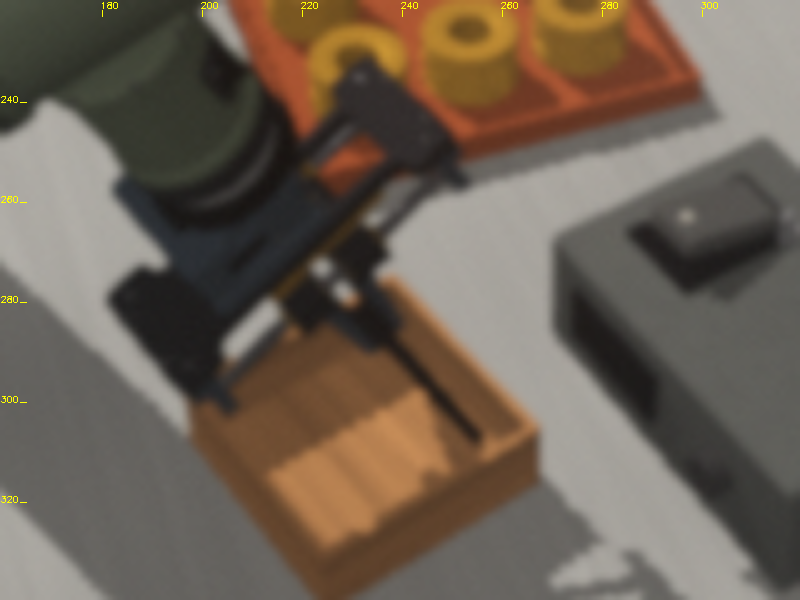

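Call:
arm_command(series=[-0.006,0,-0.006,0,0,0,0,0,-0.005,0,0,0,0,0,0,0,0,0])

```text
time_s: 32.53
ee_pos: [361.7, -278.2, 77.8]
ee_rot: [155.0, 0.1, 105.6]
force: [-0.1, 0.4, -0.1]
gripper_width: 7.9
```

Call:
arm_command(series=[0,0,0,0,0,0,0,0,0,0,0,0,0,0,0,0,0,0,0,0,0,0,0,0,0,0,0,0,0,0], hand=0.4)

```text
time_s: 32.95
ee_pos: [361.5, -278.0, 77.3]
ee_rot: [155.0, 0.0, 105.6]
force: [-0.2, 0.2, 0.1]
gripper_width: 36.0
```

```bash
python3 - <<'E'
from h import *
plan(361,-276.5,76)
save("side","s20",(160,220,320,340),5)
E
```

```text
t 32.95 pos [ 361.5 -278.    77.3] rot [155.    0.  105.6] F [-0.2  0.2  0.1] w 36.0
d mm [-0.5  1.5 -1.3] share [-0.0012  0.0037 -0.0033] rows>= 0.0 rotshare [0. 0. 0.] rows 0.0
```

View pics/s20.png

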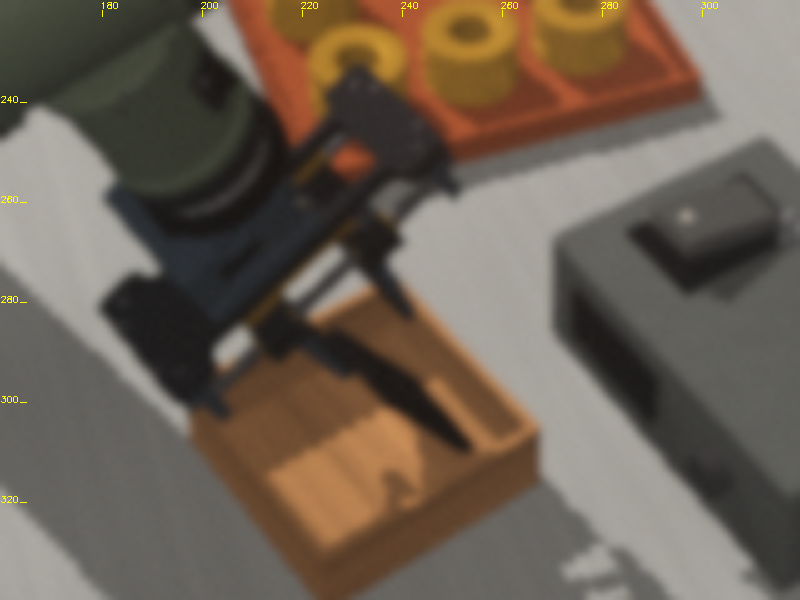

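Call:
arm_command(series=[-0.015,-0.004,0.034,0,0,0,-0.03,-0.009,0.068,0,0,0,-0.03,-0.009,0.068,0,0,0,-0.03,-0.009,0.068,0,0,0,0,0,0.08,0,0,0,0,0,0,0,0,0,0,0,0,0,0,0])

```text
time_s: 33.58
ee_pos: [319.8, -291.2, 206.0]
ee_rot: [155.0, 0.3, 105.5]
force: [0.4, 1.0, -1.0]
gripper_width: 36.6
```

```bash
python3 - <<'E'
from h import *
plan(361,-276.5,230,105.5)
save("side","s21",(160,220,320,340),5); save("wrist","w21")
E
```

```text
t 33.58 pos [ 319.8 -291.2  206. ] rot [155.    0.3 105.5] F [ 0.4  1.  -1. ] w 36.6
d mm [41.2 14.7 24. ] share [0.1031 0.0368 0.0601] rows>= 1.2 rotshare [-0.143  0.538 -0.002] rows 3.5
```

View pics/s21.png

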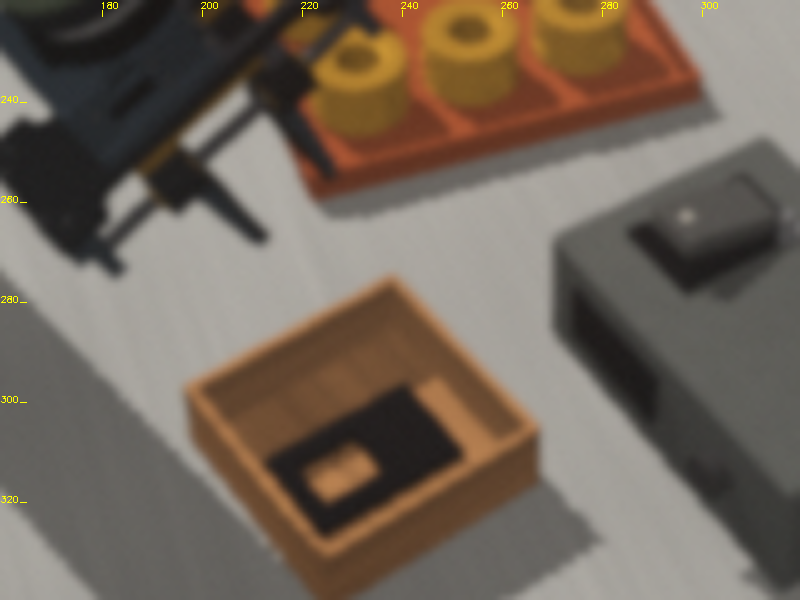

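Call:
arm_command(series=[0,0,0.03,-0.036,0.134,0,0.08,-0.0193,0,-0.036,0.134,0,0.08,-0.0193,0,-0.036,0.134,0,0.08,-0.0193,0,-0.036,0.134,0,0.08,-0.0193,0,0,0,-0.111,0.08,-0.0193,-0.02,0,0,0,0.08,-0.0193,-0.02,0,0,0,0.08,-0.0193,0,0,0,0,0,0,0,0,0,0,0,0,0,0,0,0], hand=0)

```text
time_s: 34.52
ee_pos: [540.7, -342.7, 196.8]
ee_rot: [179.7, -0.5, 100.7]
force: [-0.3, -0.2, -0.7]
gripper_width: 0.4
```

```bash
python3 - <<'E'
from h import *
plan(543,-297,120,100.5)
save("wrist","w22",(150,0,400,215),3.1); save("side","s22",(160,200,360,340),4)
E
```

```text
t 34.52 pos [ 540.7 -342.7  196.8] rot [179.7  -0.5 100.7] F [-0.3 -0.2 -0.7] w 0.4
d mm [  2.3  45.7 -76.8] share [ 0.0056  0.1143 -0.1919] rows>= 2.1 rotshare [-0.013  0.005 -0.003] rows 0.1
```

View pics/w22.png

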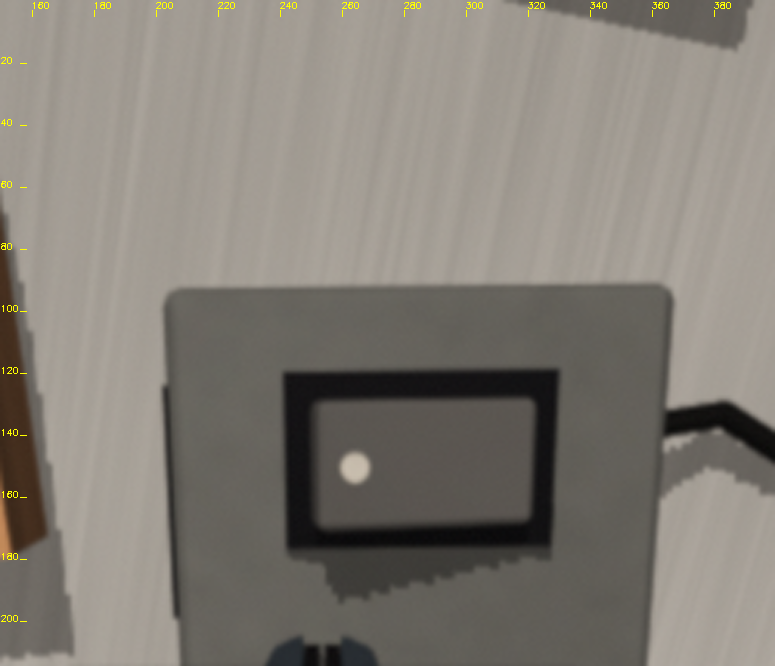

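View pics/s22.png

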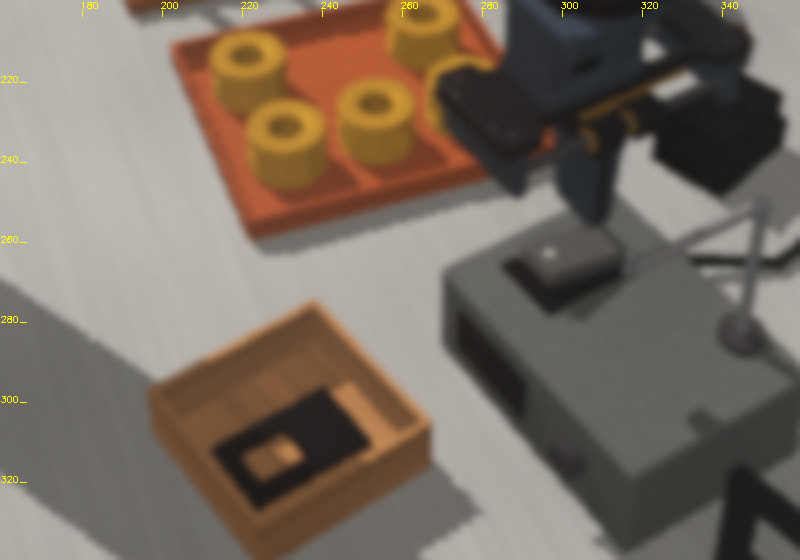

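```bash
python3 - <<'E'
from h import *
C=cam("wrist")
g=lambda u,v:((u+.5)/3.1-.5+150,(v+.5)/3.1-.5)
w=px2w(C,g(355,468),91); print("dot",w.round(1)); plan(w[0],w[1],110,100.7)
for uv,z in [((312,465),93),((535,460),82)]: print(px2w(C,g(*uv),z).round(1))
E
```

```text
dot [ 541.2 -301.4   91. ]
t 34.67 pos [ 538.9 -343.   199.3] rot [179.5  -0.4 100.5] F [-0.1  0.3 -0.3] w 0.7
d mm [  2.2  41.6 -89.3] share [ 0.0056  0.104  -0.2234] rows>= 2.4 rotshare [-0.01   0.008  0.004] rows 0.1
[ 528.7 -302.7   93. ]
[ 594.3 -290.1   82. ]
```

Call:
arm_command(series=[0.004,0.052,-0.01,0,0,0,0.003,0.052,-0.01,0,0,0,0,0,-0.08,0,0,0,0,0,-0.08,0,0,0,0,0,-0.03,0,0,0,0,0,0,0,0,0,0,0,0,0,0,0])

```text
time_s: 35.25
ee_pos: [542.1, -302.0, 116.7]
ee_rot: [179.4, -0.3, 100.5]
force: [0.0, -0.5, 0.8]
gripper_width: 0.3
```

```bash
python3 - <<'E'
from h import *
plan(541.5,-301.5,100,100.7)
save("side","s23",(240,210,360,310),6)
E
```

```text
t 35.25 pos [ 542.1 -302.   116.7] rot [179.4  -0.3 100.5] F [ 0.  -0.5  0.8] w 0.3
d mm [ -0.6   0.5 -16.7] share [-0.0015  0.0012 -0.0416] rows>= 0.4 rotshare [-0.009  0.011  0.004] rows 0.1
```

View pics/s23.png

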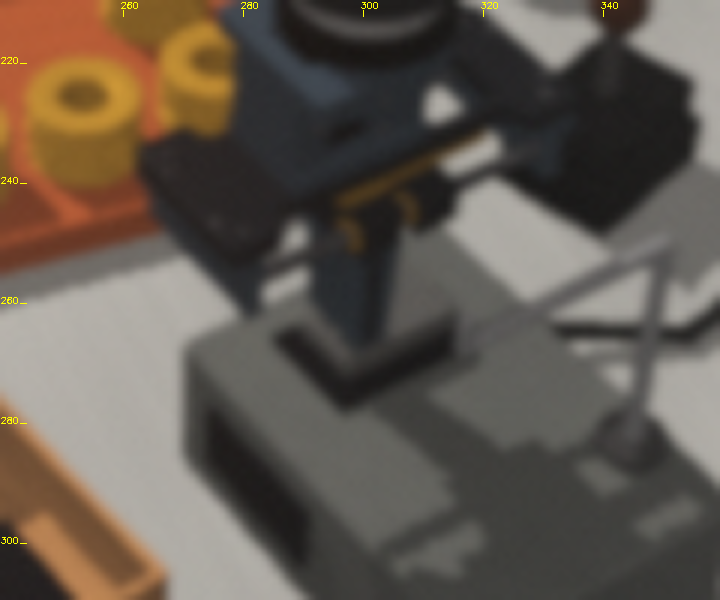

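Call:
arm_command(series=[0,0,-0.02,0,0,0,0,0,-0.015,0,0,0,0,0,-0.0075,0,0,0,0,0,-0.0075,0,0,0,0,0,0,0,0,0])

```text
time_s: 35.72
ee_pos: [543.6, -303.6, 107.1]
ee_rot: [179.1, 0.1, 100.6]
force: [-14.6, 4.7, 48.1]
gripper_width: 0.1
```

Call:
arm_command(series=[0,0,0.015,0,0,0,0,0,0,0,0,0])

```text
time_s: 35.88
ee_pos: [544.4, -303.4, 107.8]
ee_rot: [179.1, 0.0, 100.5]
force: [-6.1, 1.3, 23.4]
gripper_width: 0.9
```

```bash
python3 - <<'E'
from h import *
plan(541.5,-301.5,100,100.7)
save("side","s24",(270,240,330,290),12); save("wrist","w24")
E
```

```text
t 35.88 pos [ 544.4 -303.4  107.8] rot [179.1   0.  100.5] F [-6.1  1.3 23.4] w 0.9
d mm [-2.9  1.9 -7.8] share [-0.0072  0.0048 -0.0196] rows>= 0.2 rotshare [-0.003  0.02   0.004] rows 0.1
```

View pics/s24.png

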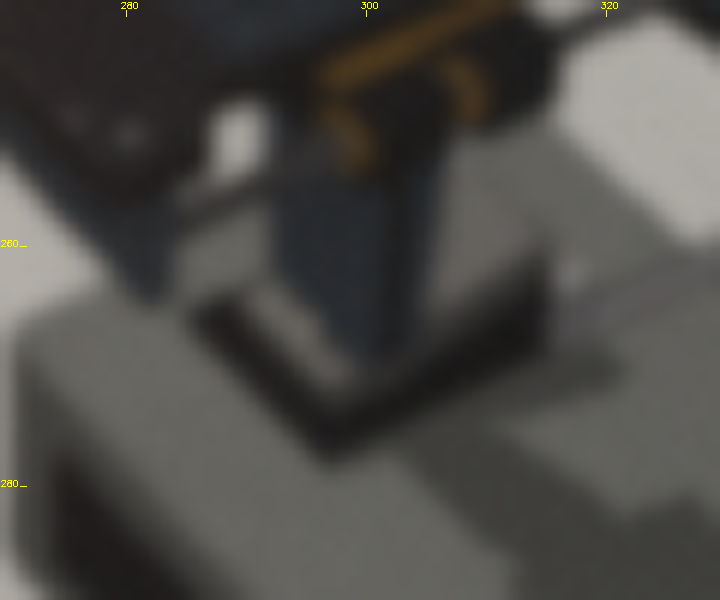

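View pics/w24.png

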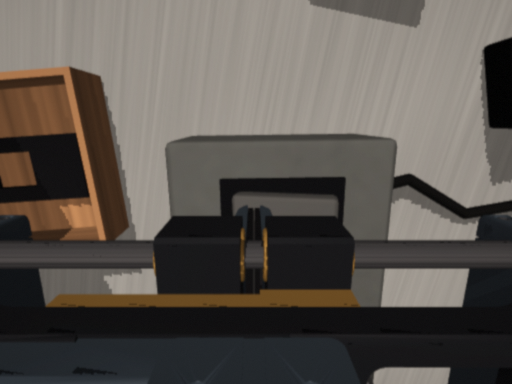

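Call:
arm_command(series=[0,0,0.05,0,0,0,0,0,0.08,0,0,0,0,-0.05,0.08,0,0,0,0,-0.06,0,0,0,0,0,0,0,0,0,0,0,0,0,0,0,0])

```text
time_s: 36.48
ee_pos: [543.0, -346.9, 186.9]
ee_rot: [179.4, -0.2, 100.4]
force: [-1.1, 0.1, -0.0]
gripper_width: 0.4
```

```bash
python3 - <<'E'
from h import *
plan(541.5,-301.5,100,100.7)
save("wrist","w25",(150,0,400,215),3.1); save("side","s25",(270,240,330,290),12)
E
```

```text
t 36.48 pos [ 543.  -346.9  186.9] rot [179.4  -0.2 100.4] F [-1.1  0.1 -0. ] w 0.4
d mm [ -1.5  45.4 -86.9] share [-0.0036  0.1136 -0.2173] rows>= 2.4 rotshare [-0.008  0.013  0.006] rows 0.1
```

View pics/w25.png

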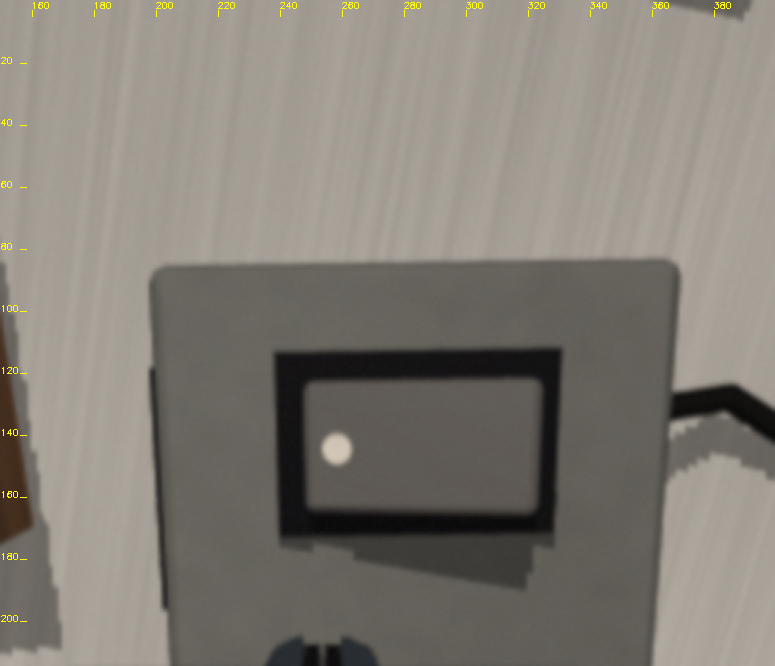

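View pics/s25.png

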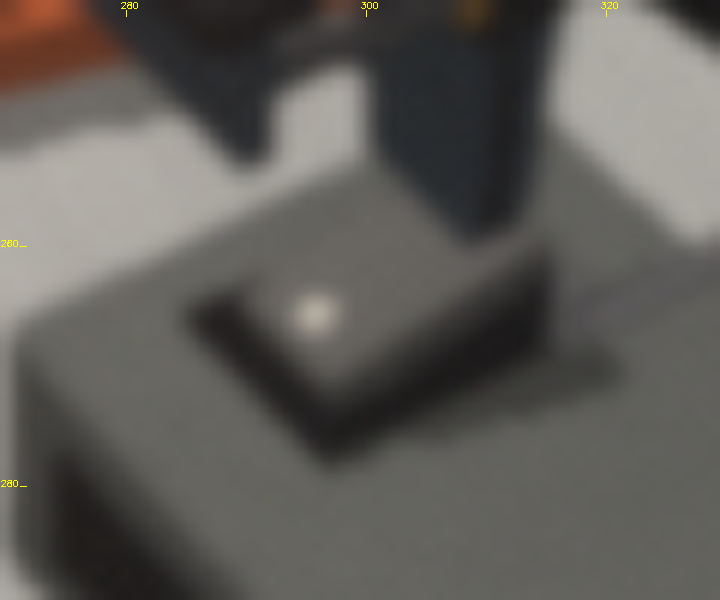

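```bash
python3 - <<'E'
from h import *
C=cam("wrist");S=cam("side");T=cam("top")
g=lambda u,v:((u+.5)/3.1-.5+150,(v+.5)/3.1-.5)
def tri(ca,a,cb,b):
    P=[c[0]@np.hstack([c[1],c[2][:,None]]) for c in (ca,cb)]
    X=cv2.triangulatePoints(P[0],P[1],np.array(a,float).reshape(2,1),np.array(b,float).reshape(2,1)); X=X[:3,0]/X[3,0]
    print(X.round(1),(w2px(ca,X)-a).round(1),(w2px(cb,X)-b).round(1))
def sd(u,v,s,b): return ((u+.5)/s-.5+b[0],(v+.5)/s-.5+b[1])
print("after");tri(C,g(337,449),S,sd(317,313,12,(270,240)))
st=dict(ee_pos=np.array([538.9,-343.0,199.3]),ee_rot=np.array([179.5,-.4,100.5]))
st2=dict(ee_pos=np.array([540.7,-342.7,196.8]),ee_rot=np.array([179.7,-.5,100.7]))
f=grab_frame("wrist")
for s in (st,st2):
    print("before");tri(cam("wrist",f,s),g(355,468),S,sd(548,253,4,(160,200)))
for z in (85,91,101): print(px2w(C,g(337,449),z).round(1))
# frame corners
for uv in [(275,352),(561,348),(553,530),(281,537)]: print("frame",px2w(C,g(*uv),85).round(1))
save("wrist","w26",(235,100,335,175),8)
f2=f
save("side","s26",(280,250,325,285),16)
E
```

```text
after
[ 539.7 -298.6   95.2] [1.7 1.2] [-0.3  0. ]
before
[ 540.8 -300.3  106.8] [0.6 0.4] [-0.1  0. ]
before
[ 541.5 -299.6  105.8] [0. 0.] [-0.  0.]
[ 538.4 -298.6   85. ]
[ 538.2 -298.2   91. ]
[ 537.8 -297.5  101. ]
frame [ 516.9 -275.9   85. ]
frame [ 593.6 -260.6   85. ]
frame [ 603.6 -309.9   85. ]
frame [ 527.3 -326.    85. ]
```

View pics/w26.png

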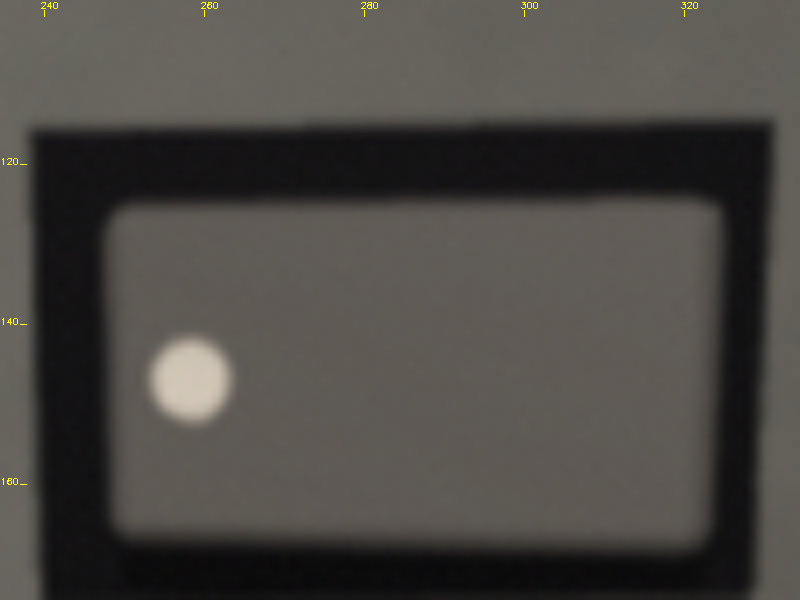

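View pics/s26.png

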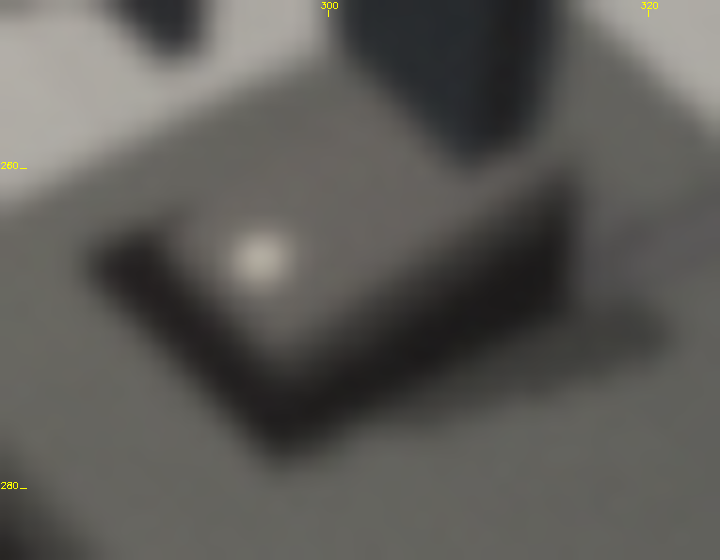

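Call:
arm_command(series=[0,0,0.08,0,0,0,-0.06,0,0.06,0,0,0,-0.09,0,0.04,0,0,0,-0.1,0,0,0,0,0,-0.1,0,0,0,0,0,0,0,0,0,0,0,0,0,0,0,0,0])

```text
time_s: 37.47
ee_pos: [401.7, -345.8, 258.9]
ee_rot: [179.4, -0.3, 100.4]
force: [0.2, -1.1, -0.1]
gripper_width: 0.3
```

```bash
python3 - <<'E'
from h import *
plan(0,0,0)
save("side","s27",(160,130,400,340),3.2); save("top","t27")
E
```

```text
t 37.47 pos [ 401.7 -345.8  258.9] rot [179.4  -0.3 100.4] F [ 0.2 -1.1 -0.1] w 0.3
d mm [-401.7  345.8 -258.9] share [-1.0042  0.8644 -0.6473] rows>= 14.1 rotshare [0. 0. 0.] rows 0.0
```

View pics/s27.png

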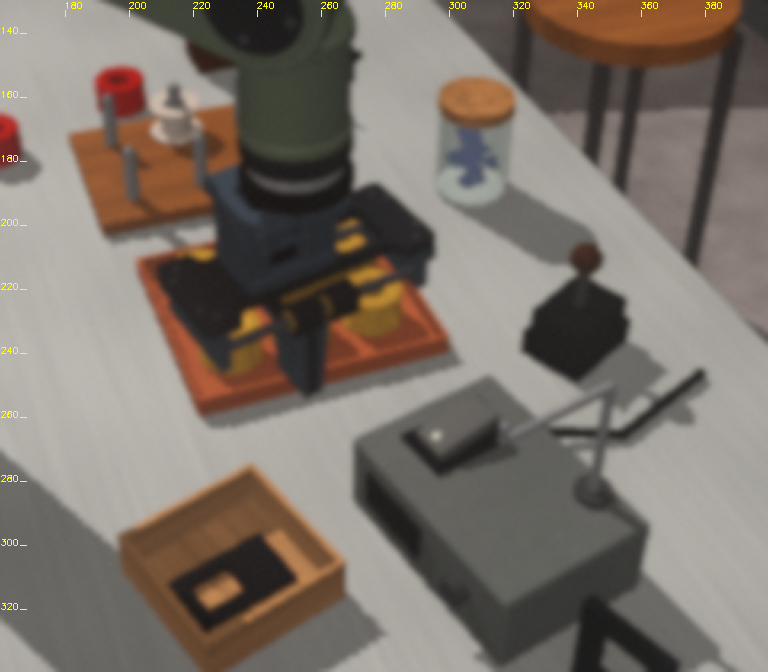

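View pics/t27.png

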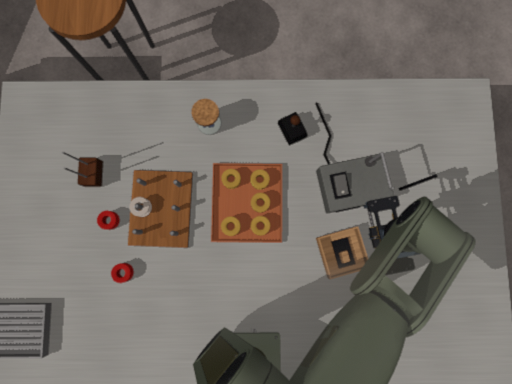

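All five coils lie flat in the dish, at (230,178), (259,179), (260,202), (231,226) and (261,226). The tag is flat in its box at (344,252), the rocker's dotted end is down, and the spool is still on its spindle. Handing in.

```bash
python3 - <<'E'
from h import *
print(env.job_done())
E
```

```text
the job is handed in; nothing more can be done
None
```

I finished the job and handed it in at about 37.5 s. All five coils are in the dish, the tag is in its box, and then the rocker was pressed on.

- **Coils:** I lifted each coil straight off its spindle with a 28 N grip. The last top view shows all five flat in the dish, side by side, with the dish where it was. The spool is still on its spindle.
- **Tag:** I took the smaller tag off the hook and laid it in the box. The box had been knocked a few centimetres earlier, so I measured it again first. The last side view shows the tag flat inside.
- **Rocker:** The dot measured about 106 mm high before the press and about 95 mm after, against an expected travel of about 9 mm. The tilt and shadow had also reversed, so I read it as fully on.
- **Other objects:** The jar, bead press and rod block look undisturbed in the last views.

**Over 40 N at the switch:** The closed fingertips came down harder than I meant. The wrist read 48 N for a moment at the rocker's end stop. That is under the 120 N wrist limit, and only the fingertips touched, not the gripper's body. Still, it is above the 40 N figure set for the arm and gripper body.

**Dot height:** My first estimate was 91 mm from the top and side cameras. It disagreed with the 106 mm from the wrist and side cameras, and pressing to the lower figure caused the overshoot.

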